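# Put the casting cups and vials away in the bench caddy

### The arm

A 6-joint arm with a two-finger parallel gripper is mounted at the origin on the work surface. World frame = base frame: x ahead of the robot, y to its left, z up, the work surface at z = 0. Lengths are in m, angles in rad, forces in N, time in s.
With the tool pointing down it reaches from about 0.3 to 0.775 m from the base axis. Payload 14.6 kg.
Tool frame: the origin (TCP) lies on the centre line of the jaws, within the pads' length; the fingertips stand 19 mm ahead of it and the grasp point (between the pads) is the TCP; y points along the fingers, x is the direction in which the jaws open and shut, and the axes are right-handed (so a half turn about y gives the same grasp; the last joint's range is limited). The gripper opens to 94 mm and grips with 3 to 60 N. Pads are 16 mm wide; open, the fingers measure 119 mm over their backs; the gripper's body (75 mm by 177 mm) begins 78 mm behind the grasp point.
Start: joints at [1.277, 0.3, 1.521, -0, 1.321, -0.067], TCP at [0.124, 0.536, 0.224] pointing down, gripper open.
Joint ranges: [-3.03, 3.03], [-0.79, 2.21], [0.23, 2.52], [-1.04, 4.18], [0, 3.07], [-2.55, 2.55]. Speed limits (rad/s): [2.22, 2.22, 2.57, 3.14, 3.14, 3.14].

### API

Orientations are given as [roll, pitch, yaw] about the fixed x, y, z axes, in that order (R = Rz(yaw) Ry(pitch) Rx(roll)).
In Python, from station import ctrl, optics gives the robot as it stands.
- The arm moves only by the tool jog_arm, never from a script. Its argument "targets" is a list of rows, each a list of 3 entries, a list of its own where there are three numbers: the finger opening in cm, from 0 to 9.4, then the shift along the tool's x, y, z in cm, then the turn about the tool's y in rad. A call has 1 to 10 rows; each row is the pose to reach, as a shift and turn from the pose commanded when the call began, along the tool's axes at that moment; what a row does not reach only later rows make up. A row lasts 1/10 s, in which the tool goes at most 50 mm and 8.59 degrees, less where a joint would pass 70% of its speed; a pose out of reach is approached as far as the arm can. A call with a gripper value outside its range is refused whole. The fingers move at their own pace and stop on an object; "grip_force" is the grip in N (left out, the last holds). Time passes only in rows, so rows that repeat a pose let the fingers close. It gives the time, the measured TCP pose, the force and the opening at its end, in the units of the state.
- ctrl.get_obs(): the state, without advancing time (a new reading comes with each control period).
- optics.camera(name): name is "scene" or "side" or "wrist"; returns a dict with "img" (400x640x3 uint8, red, green, blue), "range_z" (400x640 float32, m along the optical axis (not along the pixel's ray), 0 where there is no reading), "camera_matrix" (3x3 intrinsics, pixels), "k1" (the pictures are not rectified: a ray, as slopes to the right and down, at radius r is drawn at 1 + k1 r^2 times it, then the intrinsics apply), "world_to_cam" (4x4, takes a point from world to camera coordinates); the wrist camera has in their place "mount" (4x4, takes a point from camera to tool coordinates, whose origin is the TCP and whose axes are the tool frame's). Camera axes: x right, y up, looking along -z (the intrinsics and any distortion apply to the point x, -y, -z); pixel columns grow to the right and rows downward; lengths in m; the calibration is good to about 2 mm. A picture is of the moment at which its call begins: read the wrist's pose just before it.
- ctrl.hand_in(): hands the job in, once; it reports no verdict.
The state is a dict: "time_s": time; "qpos": joint angles; "joint_vel": joint speeds; "tau": joint torques, N m; "ee_pos": TCP position; "eef_rot": TCP orientation; "force": force on the tool from outside, world axes, zero at the start; "moment": the same for the moment, N m; "grip_width": finger opening in m.
Only numpy, scipy, OpenCV 4.12 (cv2) and the standard library are available. Lean on these libraries where they do the work, as an engineer would, in place of code of your own. Each camera call takes 0.05 s, during which the arm holds its last target. There are 200 camera calls.

### The job

Lift the blue wax block off the caddy's black dock and lay it flat in the middle of the cork mat. Then nest all the cups into one upright stack in the round hole of the dock, the lowest cup fully home in the hole, every other one fully home in the cup below, and the red cup on top, and stand every vial upright in a bore of the caddy's rack, pushed in down to the bottom, one per bore. Do not disturb the wax tree or the file.

Things in the scene. Friction and masses are not known exactly. Their poses are not given: they have to be found in the camera images.
- cup_1: Hollow tapered plastic cup, 62 mm tall, wall 2 mm. Lower 42 mm: cone, 36 mm across at the foot, 54 mm under the collar. Top 20 mm: straight collar 64 mm across outside (grasp here), 58 mm inside. All same shape: nested, the collar rests on the rim below, 20 mm per cup. 60 g. Origin: centre of underside, z up. Starts upright on the bench. White. May be absent.
- cup_2: Hollow tapered plastic cup, 62 mm tall, wall 2 mm. Lower 42 mm: cone, 36 mm across at the foot, 54 mm under the collar. Top 20 mm: straight collar 64 mm across outside (grasp here), 58 mm inside. All same shape: nested, the collar rests on the rim below, 20 mm per cup. 60 g. Origin: centre of underside, z up. Starts upright on the bench. White. May be absent.
- cup_3: Hollow tapered plastic cup, 62 mm tall, wall 2 mm. Lower 42 mm: cone, 36 mm across at the foot, 54 mm under the collar. Top 20 mm: straight collar 64 mm across outside (grasp here), 58 mm inside. All same shape: nested, the collar rests on the rim below, 20 mm per cup. 60 g. Origin: centre of underside, z up. Starts upright on the bench. White. May be absent.
- cup_4: Hollow tapered plastic cup, 62 mm tall, wall 2 mm. Lower 42 mm: cone, 36 mm across at the foot, 54 mm under the collar. Top 20 mm: straight collar 64 mm across outside (grasp here), 58 mm inside. All same shape: nested, the collar rests on the rim below, 20 mm per cup. 60 g. Origin: centre of underside, z up. Starts upright on the bench. White. May be absent.
- cup_red: Hollow tapered plastic cup, 62 mm tall, wall 2 mm. Lower 42 mm: cone, 36 mm across at the foot, 54 mm under the collar. Top 20 mm: straight collar 64 mm across outside (grasp here), 58 mm inside. All same shape: nested, the collar rests on the rim below, 20 mm per cup. 60 g. Origin: centre of underside, z up. Starts upright on the bench. The only red one; always present.
- vial_1: Closed amber glass vial with a black cap, a cylinder 20 mm across and 62 mm tall with a chamfered foot, about 35 g. Origin: centre of the underside, z up. Starts standing on the bench. May be absent.
- vial_2: Closed amber glass vial with a black cap, a cylinder 20 mm across and 62 mm tall with a chamfered foot, about 35 g. Origin: centre of the underside, z up. Starts standing on the bench. May be absent.
- vial_3: Closed amber glass vial with a black cap, a cylinder 20 mm across and 62 mm tall with a chamfered foot, about 35 g. Origin: centre of the underside, z up. Starts standing on the bench. May be absent.
- wax_block: Blue carving-wax block, 84 (x) x 50 (y) x 26 (z) mm, 110 g. Origin: centre of the underside. Starts lying flat on the black dock of the caddy, across its hole, 56 mm above the bench.
- caddy: Fixed caddy: light wooden board 160 (x) x 300 (y) x 10 mm. At its +y end the black dock, a 90 x 90 mm block, top 56 mm above the bench, with a round cup hole; at its -y end a brown rack, 156 x 50 mm, top 40 mm above the bench, with three bores in a row along x, 50 mm apart. Does not move in a run. Origin: centre of the underside, on the bench.
- dock (a point): Centre of the mouth of the dock's round vertical hole (57 mm across, 46 mm deep), 56 mm above the bench. The lowest cup hangs in it, its collar resting on the dock's top, so its underside is 42 mm below this point. Axes as the caddy's.
- cork_mat: Fixed square cork mat, 120 x 120 x 4 mm, lying on the bench. Origin: centre of the underside.
- wax_tree: Bystander: white wax tree, 110 mm tall, on a round black rubber base 96 mm across. Origin: centre of the underside.
- file: Bystander: flat steel file with a wooden handle, 270 mm long, lying along its y axis, 24 mm high. Origin: on the bench under its middle.
- bore_1 (a point): Centre of the mouth of a rack bore, 40 mm above the bench; the bore is round, vertical, 22 mm across and 22 mm deep (a seated vial's underside is 22 mm below this point). Axes as the caddy's.
- bore_2 (a point): Centre of the mouth of a rack bore, 40 mm above the bench; the bore is round, vertical, 22 mm across and 22 mm deep (a seated vial's underside is 22 mm below this point). Axes as the caddy's.
- bore_3 (a point): Centre of the mouth of a rack bore, 40 mm above the bench; the bore is round, vertical, 22 mm across and 22 mm deep (a seated vial's underside is 22 mm below this point). Axes as the caddy's.
There are look-alikes about, which are no part of the job. Leave any green look-alike of the vial_2 alone.

How it is judged:
On the way:
1. the wax block lies on the cork mat (horizontal distance between wax_block and cork_mat below 0.04 m and z of wax_block in the frame of cork_mat between 0 and 0.008 m and angle between wax_block's own z axis and vertical below 0.1 rad and linear speed of wax_block below 0.03 m/s), for 0.2 s.
At the end, for the whole second after the job is handed in: Block flat on the mat, within 40 mm of its centre. All cups upright (0.08 rad) in one stack in the dock, within 12 mm of its axis, at 20 mm steps (4 mm) from fully home, red highest. Each vial upright (0.15 rad) in a bore, within 6 mm of centre, 4 mm of bottom. At rest (all of step 1 and horizontal distance between each of cup_1, cup_2, cup_3, cup_4, cup_red and dock below 0.012 m and angle between each of cup_1, cup_2, cup_3, cup_4, cup_red's own z axis and vertical below 0.08 rad and linear speed of each of cup_1, cup_2, cup_3, cup_4, cup_red, vial_1, vial_2, vial_3 below 0.03 m/s and (z of cup_1 in the frame of dock between -0.046 and -0.038 m or z of cup_1 in the frame of dock between -0.026 and -0.018 m or z of cup_1 in the frame of dock between -0.006 and 0.002 m or z of cup_1 in the frame of dock between 0.014 and 0.022 m or z of cup_1 in the frame of dock between 0.034 and 0.042 m) and (z of cup_2 in the frame of dock between -0.046 and -0.038 m or z of cup_2 in the frame of dock between -0.026 and -0.018 m or z of cup_2 in the frame of dock between -0.006 and 0.002 m or z of cup_2 in the frame of dock between 0.014 and 0.022 m or z of cup_2 in the frame of dock between 0.034 and 0.042 m) and (z of cup_3 in the frame of dock between -0.046 and -0.038 m or z of cup_3 in the frame of dock between -0.026 and -0.018 m or z of cup_3 in the frame of dock between -0.006 and 0.002 m or z of cup_3 in the frame of dock between 0.014 and 0.022 m or z of cup_3 in the frame of dock between 0.034 and 0.042 m) and (z of cup_4 in the frame of dock between -0.046 and -0.038 m or z of cup_4 in the frame of dock between -0.026 and -0.018 m or z of cup_4 in the frame of dock between -0.006 and 0.002 m or z of cup_4 in the frame of dock between 0.014 and 0.022 m or z of cup_4 in the frame of dock between 0.034 and 0.042 m) and (z of cup_red in the frame of dock between -0.046 and -0.038 m or z of cup_red in the frame of dock between -0.026 and -0.018 m or z of cup_red in the frame of dock between -0.006 and 0.002 m or z of cup_red in the frame of dock between 0.014 and 0.022 m or z of cup_red in the frame of dock between 0.034 and 0.042 m) and angle between each of vial_1, vial_2, vial_3's own z axis and vertical below 0.15 rad and ((horizontal distance between vial_1 and bore_1 below 0.006 m and z of vial_1 in the frame of bore_1 between -0.026 and -0.018 m) or (horizontal distance between vial_1 and bore_2 below 0.006 m and z of vial_1 in the frame of bore_2 between -0.026 and -0.018 m) or (horizontal distance between vial_1 and bore_3 below 0.006 m and z of vial_1 in the frame of bore_3 between -0.026 and -0.018 m)) and ((horizontal distance between vial_2 and bore_1 below 0.006 m and z of vial_2 in the frame of bore_1 between -0.026 and -0.018 m) or (horizontal distance between vial_2 and bore_2 below 0.006 m and z of vial_2 in the frame of bore_2 between -0.026 and -0.018 m) or (horizontal distance between vial_2 and bore_3 below 0.006 m and z of vial_2 in the frame of bore_3 between -0.026 and -0.018 m)) and ((horizontal distance between vial_3 and bore_1 below 0.006 m and z of vial_3 in the frame of bore_1 between -0.026 and -0.018 m) or (horizontal distance between vial_3 and bore_2 below 0.006 m and z of vial_3 in the frame of bore_2 between -0.026 and -0.018 m) or (horizontal distance between vial_3 and bore_3 below 0.006 m and z of vial_3 in the frame of bore_3 between -0.026 and -0.018 m)) and z of cup_red in the frame of cup_1 above 0.012 m and z of cup_red in the frame of cup_2 above 0.012 m and z of cup_red in the frame of cup_3 above 0.012 m and z of cup_red in the frame of cup_4 above 0.012 m); the robot touches nothing.
It fails at once if the wax tree is shifted by more than 40 mm (distance of wax_tree from where it was at the start of the episode above 0.04 m).
It fails at once if the file is shifted by more than 40 mm (distance of file from where it was at the start of the episode above 0.04 m).
Of cup_1, cup_2, cup_3, cup_4 only 2 to 4 are there at a start; the rules pass over those that are not, and their reading is None.
Of vial_1, vial_2, vial_3 only 2 to 3 are there at a start; the rules pass over those that are not, and their reading is None.
At some moment in a run one of cup_1, cup_2, cup_3, cup_4, cup_red may be knocked a few centimetres aside while the robot is not near it.
It also fails if it takes over 210 s, if anything falls off the work surface, if the arm or the gripper's body presses on something with over 40 N, if the wrist force passes 120 N, or if a joint passes its speed limit or range.

## Working session

There is one attempt and no reset: what is moved stays moved. The work goes in short steps, Python scripts to look and compute and a tool call to move; the robot and the scene stay as the last step left them, time stands still between calls to the robot, and variables do not carry over. Pictures are saved under pics/ and viewed, about 12 in all and at most 16, crops included, and the job is handed in when it is done.

Besides the shell and the picture viewer there is one more tool, called after "Request:" in YAML: its name, and indented under it one key for each argument. jog_arm: Moves the arm, as the interface text tells. Its arguments: {"type":"object","properties":{"targets":{"type":"array","items":{"type":"array"}},"grip_force":{"type":"number"}},"required":["targets"]}

```bash
ls; mkdir -p pics
cat > h.py <<'E'
import numpy as np, cv2
from scipy.spatial.transform import Rotation as R
from station import ctrl, optics
def tool():
    o=ctrl.get_obs(); T=np.eye(4); T[:3,:3]=R.from_euler('xyz',o['eef_rot']).as_matrix(); T[:3,3]=o['ee_pos']; return T,o
def shot(name):
    T,o=tool(); c=optics.camera(name)
    c['c2w']= T@np.array(c['mount']) if name=='wrist' else np.linalg.inv(np.array(c['world_to_cam']))
    return c
def cloud(c):
    K=np.array(c['camera_matrix']); k=c['k1']; h,w=c['range_z'].shape
    u,v=np.meshgrid(np.arange(w),np.arange(h))
    p=cv2.undistortPoints(np.stack([u,v],-1).reshape(-1,1,2).astype(np.float64),K,np.array([k,0,0,0.]))[:,0]
    z=c['range_z'].reshape(-1); P=np.stack([p[:,0]*z,-p[:,1]*z,-z],1)
    W=P@c['c2w'][:3,:3].T+c['c2w'][:3,3]; W[z<=0]=np.nan
    return W.reshape(h,w,3)
def save(c,n): cv2.imwrite('pics/'+n,c['img'][:,:,::-1])
E
python3 - <<'E'
from h import *
T,o=tool(); print(o)
a=shot('scene'); b=shot('side'); cv2.imwrite('pics/a.png',np.vstack([a['img'],b['img']])[:,:,::-1]); 
save(a,'scene0.png'); save(b,'side0.png')
for n,c in(('scene',a),('side',b)):
    W=cloud(c); np.save(n+'.npy',W); print(c['k1'],np.round(c['c2w'],3).tolist(), np.nanmin(W[...,2]))
E
```

```text
pics
{'time_s': 0.0, 'qpos': array([ 1.27738783e+00,  3.00476404e-01,  1.52157805e+00, -2.58767776e-05,
        1.32071227e+00, -6.66165419e-02]), 'joint_vel': array([-0.00098467,  0.00104181,  0.00061067, -0.00017664, -0.00021551,
       -0.00174417]), 'tau': array([-1.95786786e-03, -5.31796038e+01, -3.52743423e+01,  7.07262894e-02,
        2.41380930e-02, -2.01233240e-05]), 'ee_pos': array([0.12361635, 0.53567831, 0.2238847 ]), 'eef_rot': array([-1.57074318e+00,  1.17312859e-03,  1.34401082e+00]), 'force': array([0.10994628, 0.18123144, 0.95008201]), 'moment': array([-0.02647422,  0.02240166, -0.02713445]), 'grip_width': 0.09420384393466069}
-0.0029868730300388517 [[0.836, -0.338, 0.432, 0.964], [0.548, 0.494, -0.675, -0.634], [0.015, 0.801, 0.599, 0.629], [0.0, 0.0, 0.0, 1.0]] -0.762266982401298
-0.08747379427800761 [[-0.944, 0.185, -0.274, 0.3], [-0.33, -0.559, 0.76, 0.685], [-0.012, 0.808, 0.589, 0.579], [0.0, 0.0, 0.0, 1.0]] -0.7602408193078792
```

View pics/scene0.png

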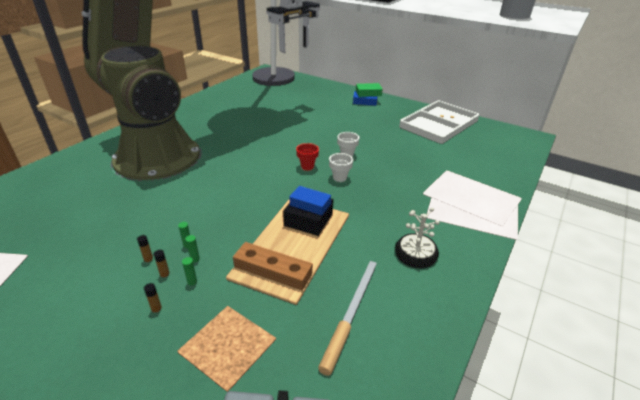

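View pics/side0.png

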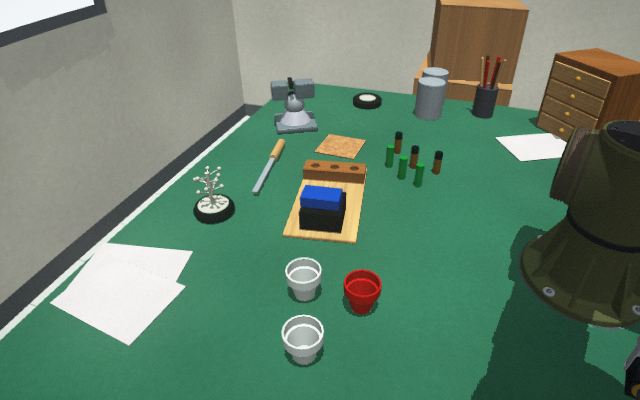

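Scene view: red cup (308,157), white cups (348,143) and (341,168); amber black-capped vials (145,249), (161,264), (152,298); green look-alikes (185,233), (192,248), (189,270) to leave alone. The blue block on the dock is at (311,205), mat (227,345), file (348,318), tree (417,248).

```bash
cat > meas.py <<'E'
from h import *
def circ(p):
    A=np.c_[2*p,np.ones(len(p))]; s=np.linalg.lstsq(A,(p**2).sum(1),rcond=None)[0]; return s[:2],np.sqrt(s[2]+s[0]**2+s[1]**2)
if __name__=='__main__':
  for n in('scene','side'):
    W=np.load(n+'.npy'); I=cv2.imread(f'pics/{n}0.png'); hsv=cv2.cvtColor(I,cv2.COLOR_BGR2HSV)
    z=W[...,2]; ws=(np.abs(W[...,0]-.45)<.45)&(np.abs(W[...,1])<.6)
    print(n,'table z',np.nanmedian(z[ws&(np.abs(z)<.01)]))
    m=(ws&(z>.008)&(z<.2)).astype(np.uint8)
    k,l,s,c=cv2.connectedComponentsWithStats(m)
    for i in range(1,k):
        if s[i,4]<40: continue
        q=l==i; P=W[q]; zt=np.percentile(P[:,2],98)
        top=P[P[:,2]>zt-.006]
        cc,r=circ(top[:,:2])
        print(np.round(c[i]),s[i,4],'ztop %.3f'%zt,'mean top',np.round(top.mean(0),3),'circ',np.round(cc,3),'%.3f'%r,'bgr',np.median(I[q],0),'minmax',np.round(P.min(0)[:2],3),np.round(P.max(0)[:2],3))
    m=ws&(hsv[...,0]>5)&(hsv[...,0]<22)&(hsv[...,1]>80)&(z<.009)&(z>.0)
    k,l,s,c=cv2.connectedComponentsWithStats(m.astype(np.uint8))
    for i in range(1,k):
        if s[i,4]>300: print('mat?',np.round(c[i]),s[i,4],[np.round(v,3) for v in cv2.minAreaRect(W[l==i][:,:2].astype(np.float32))],np.median(W[l==i][:,2]))
    for nm,hr,zr in(('block',(100,130),(.07,.09)),('dock',None,(.052,.06)),('rack',(3,22),(.036,.044)),('board',(5,30),(.007,.013))):
        m=ws&(z>zr[0])&(z<zr[1])&(W[...,0]>.35)&(np.abs(W[...,1])<.3)
        if hr: m&=(hsv[...,0]>hr[0])&(hsv[...,0]<hr[1])&(hsv[...,1]>60)
        k,l,s,c=cv2.connectedComponentsWithStats(m.astype(np.uint8))
        for i in range(1,k):
            if s[i,4]>120: print(nm,np.round(c[i]),s[i,4],[np.round(v,3) for v in cv2.minAreaRect(W[l==i][:,:2].astype(np.float32))],'z %.4f'%np.median(W[l==i][:,2]))
E
python3 meas.py
```

```text
scene table z 4.034071359326763e-05
[157. 141.] 4201 ztop 0.196 mean top [ 0.097 -0.042  0.195] circ [ 0.051 -0.018] 0.069 bgr [40. 57. 55.] minmax [ 0.    -0.126] [0.126 0.119]
[424. 131.] 317 ztop 0.029 mean top [0.612 0.58  0.026] circ [0.615 0.644] 0.083 bgr [131. 136. 133.] minmax [0.517 0.559] [0.685 0.599]
[343. 155.] 887 ztop 0.064 mean top [0.488 0.261 0.061] circ [0.486 0.266] 0.072 bgr [131. 136. 134.] minmax [0.432 0.174] [0.542 0.363]
[307. 154.] 451 ztop 0.063 mean top [0.404 0.201 0.061] circ [0.402 0.203] 0.030 bgr [ 23.  25. 112.] minmax [0.371 0.171] [0.435 0.237]
[290. 245.] 7277 ztop 0.083 mean top [ 0.551 -0.005  0.082] circ [ 0.55  -0.004] 0.029 bgr [ 99. 125. 180.] minmax [ 0.459 -0.248] [0.663 0.07 ]
[418. 243.] 1497 ztop 0.111 mean top [0.797 0.037 0.111] circ [0.801 0.039] 0.023 bgr [138. 154. 146.] minmax [ 0.753 -0.007] [0.848 0.084]
[189. 252.] 680 ztop 0.063 mean top [ 0.416 -0.255  0.061] circ [ 0.372 -0.31 ] 0.086 bgr [46. 87. 32.] minmax [ 0.356 -0.302] [ 0.468 -0.21 ]
[144. 247.] 251 ztop 0.063 mean top [ 0.332 -0.298  0.061] circ [ 0.331 -0.298] 0.0
[... 2984 characters left out ...]
r [ 24.  31. 128.] minmax [0.371 0.174] [0.435 0.237]
[302. 337.] 1520 ztop 0.063 mean top [0.462 0.332 0.061] circ [0.463 0.331] 0.030 bgr [167.  173.  162.5] minmax [0.431 0.298] [0.495 0.363]
mat? [340. 146.] 782 [array([ 0.616, -0.357]), array([0.125, 0.119]), np.float64(87.72)] 0.0041231131357031825
block [321. 195.] 686 [array([0.549, 0.   ]), array([0.084, 0.054]), np.float64(8.039)] z 0.0812
dock [323. 210.] 404 [array([ 0.547, -0.003]), array([0.09 , 0.096]), np.float64(10.034)] z 0.0557
rack [334. 167.] 617 [array([ 0.577, -0.178]), array([0.156, 0.055]), np.float64(9.605)] z 0.0396
board [330. 212.] 2040 [array([ 0.555, -0.052]), array([0.16 , 0.236]), np.float64(10.053)] z 0.0097
```

```bash
cat > rel.py <<'E'
from h import *
import sys
a=[float(v) for v in sys.argv[1:]]
T,o=tool(); yaw=o['eef_rot'][2]
print('t %.2f pos %s rot %s F %s grip %.4f q6 %.2f'%(o['time_s'],np.round(o['ee_pos'],4),np.round(o['eef_rot'],3),np.round(o['force'],1),o['grip_width'],o['qpos'][5]))
for i in range(0,len(a),4):
    s=T[:3,:3].T@(np.array(a[i:i+3])-T[:3,3])*100
    print('shift',np.round(s,2),'turn',round((yaw-a[i+3]+np.pi)%(2*np.pi)-np.pi,3))
E
python3 rel.py .549 0 .15 1.705 .549 0 .079 1.705
```

```text
t 0.10 pos [0.1236 0.5357 0.2239] rot [-1.571e+00  1.000e-03  1.344e+00] F [ 0.1 -0.3  0.8] grip 0.0934 q6 -0.07
shift [-42.62   7.44 -53.5 ] turn -0.361
shift [-42.62  14.54 -53.5 ] turn -0.361
```

Request:
jog_arm:
  targets:
    - [9.4,[-42.6,2.0,-53.5],-0.36]
    - [9.4,[-42.6,2.0,-53.5],-0.36]
    - [9.4,[-42.6,2.0,-53.5],-0.36]
    - [9.4,[-42.6,2.0,-53.5],-0.36]
    - [9.4,[-42.6,2.0,-53.5],-0.36]
    - [9.4,[-42.6,2.0,-53.5],-0.36]
    - [9.4,[-42.6,2.0,-53.5],-0.36]
    - [9.4,[-42.6,2.0,-53.5],-0.36]
    - [9.4,[-42.6,2.0,-53.5],-0.36]
    - [9.4,[-42.6,2.0,-53.5],-0.36]
  grip_force: 25

```text
time_s: 1.1
ee_pos: [0.4321, 0.1471, 0.21]
eef_rot: [-1.571, -0.0, 1.704]
force: [0.8, 1.2, -0.1]
grip_width: 0.0942
```

```bash
python3 rel.py .549 0 .2 1.705 .549 0 .079 1.705
```

```text
t 1.10 pos [0.4321 0.1471 0.21  ] rot [-1.571 -0.     1.704] F [ 0.8  1.2 -0.1] grip 0.0942 q6 -1.46
shift [-16.13   1.    -9.63] turn -0.001
shift [-16.13  13.1   -9.63] turn -0.001
```

Request:
jog_arm:
  targets:
    - [9.4,[-16.1,1.0,-9.6],0]
    - [9.4,[-16.1,1.0,-9.6],0]
    - [9.4,[-16.1,1.0,-9.6],0]
    - [9.4,[-16.1,1.0,-9.6],0]
    - [9.4,[-16.1,1.0,-9.6],0]
    - [9.4,[-16.1,1.0,-9.6],0]
    - [9.4,[-16.1,1.0,-9.6],0]

```text
time_s: 1.8
ee_pos: [0.5473, 0.003, 0.2]
eef_rot: [-1.571, -0.0, 1.705]
force: [-0.5, -0.2, -1.0]
grip_width: 0.094
```

```bash
python3 - <<'E'
from h import *
c=shot('wrist'); W=cloud(c); save(c,'w1.png'); hsv=cv2.cvtColor(c['img'][:,:,::-1].copy(),cv2.COLOR_BGR2HSV)
z=W[...,2]; m=(z>.07)&(z<.095)&(hsv[...,0]>100)&(hsv[...,0]<130)&(hsv[...,1]>80)
P=W[m]; print(m.sum(),cv2.minAreaRect(P[:,:2].astype(np.float32)),np.median(P[:,2]))
E
python3 rel.py .549 0 .079 1.705
```

```text
3958 ((0.5474279522895813, -0.0017969012260437012), (0.08228609710931778, 0.05002684146165848), 7.207203388214111) 0.08163743333970472
t 1.85 pos [0.5473 0.0032 0.2002] rot [-1.571 -0.     1.705] F [-0.5  0.3 -0.1] grip 0.0941 q6 -1.77
shift [-0.34 12.12 -0.12] turn 0.0
```

View pics/w1.png

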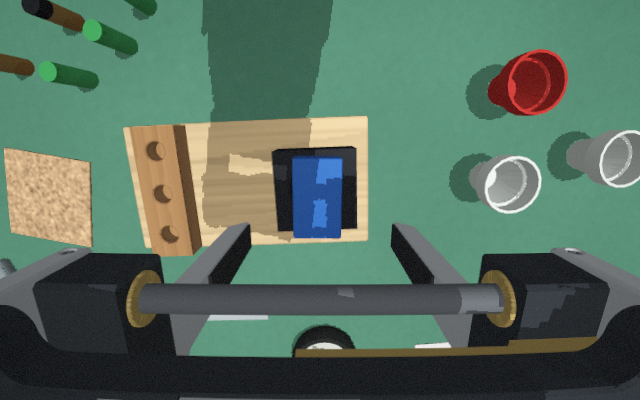

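Wrist view: block (317,197) on the dock, bores (155,150), (162,193), (169,234), mat (48,197), red cup (528,82), white cups (505,185), (625,157).

Request:
jog_arm:
  targets:
    - [9.4,[-0.5,5.0,0],0]
    - [9.4,[-0.5,10.0,0],0]
    - [9.4,[-0.5,12.2,0],0]
    - [9.4,[-0.5,12.2,0],0]
    - [9.4,[-0.5,12.2,0],0]
    - [4.5,[-0.5,12.2,0],0]
    - [4.5,[-0.5,12.2,0],0]
    - [4.5,[-0.5,12.2,0],0]
    - [4.5,[-0.5,12.2,0],0]
    - [4.5,[-0.5,12.2,0],0]

```text
time_s: 2.85
ee_pos: [0.5485, -0.0028, 0.0783]
eef_rot: [-1.571, 0.0, 1.704]
force: [0.7, 0.2, -1.2]
grip_width: 0.0572
```

Request:
jog_arm:
  targets:
    - [4.5,[0,0,0],0]
    - [4.5,[0,0,0],0]
    - [4.5,[0,-3.0,0],0]
    - [4.5,[0,-6.0,0],0]
    - [4.5,[0,-10.0,0],0]
    - [4.5,[0,-10.0,0],0]
    - [4.5,[0,-10.0,0],0]

```text
time_s: 3.55
ee_pos: [0.5485, -0.0028, 0.1782]
eef_rot: [-1.572, 0.0, 1.704]
force: [0.4, -0.3, -1.7]
grip_width: 0.0498
```

```bash
python3 rel.py .6155 -.3585 .18 1.705 .6155 -.3585 .0275 1.705
```

```text
t 3.55 pos [ 0.5485 -0.0028  0.1782] rot [-1.572  0.     1.704] F [ 0.4 -0.3 -1.7] grip 0.0498 q6 -1.78
shift [-36.15  -0.17  -1.91] turn -0.001
shift [-36.14  15.08  -1.9 ] turn -0.001
```

Request:
jog_arm:
  targets:
    - [4.5,[-36.1,0,-1.9],0]
    - [4.5,[-36.1,0,-1.9],0]
    - [4.5,[-36.1,0,-1.9],0]
    - [4.5,[-36.1,0,-1.9],0]
    - [4.5,[-36.1,0,-1.9],0]
    - [4.5,[-36.1,0,-1.9],0]
    - [4.5,[-36.1,0,-1.9],0]
    - [4.5,[-36.1,0,-1.9],0]
    - [4.5,[-36.1,5,-1.9],0]
    - [4.5,[-36.1,10,-1.9],0]

```text
time_s: 4.55
ee_pos: [0.6147, -0.3586, 0.0753]
eef_rot: [-1.571, -0.0, 1.703]
force: [0.3, 0.1, -2.3]
grip_width: 0.0497
```

```bash
python3 rel.py .6155 -.3585 .0275 1.705
```

```text
t 4.55 pos [ 0.6147 -0.3586  0.0753] rot [-1.571 -0.     1.703] F [ 0.3  0.1 -2.3] grip 0.0497 q6 -2.28
shift [-0.    4.78 -0.08] turn -0.002
```

Request:
jog_arm:
  targets:
    - [4.5,[0,2.5,0],0]
    - [4.5,[0,4.0,0],0]
    - [4.5,[0,4.6,0],0]
    - [4.5,[0,4.8,0],0]
    - [4.5,[0,4.8,0],0]
    - [4.5,[0,4.8,0],0]

```text
time_s: 5.15
ee_pos: [0.6158, -0.3584, 0.0316]
eef_rot: [-1.572, 0.001, 1.704]
force: [-0.6, -0.2, -1.4]
grip_width: 0.0498
```

Request:
jog_arm:
  targets:
    - [4.5,[0,0.25,0],0]
    - [4.5,[0,0.45,0],0]
    - [4.5,[0,0.45,0],0]
    - [4.5,[0,0.45,0],0]

```text
time_s: 5.55
ee_pos: [0.6155, -0.3581, 0.0261]
eef_rot: [-1.571, 0.001, 1.704]
force: [-1.4, 0.9, 5.0]
grip_width: 0.05
```

Contact (+6 N). Release and rise, then take an overhead view of the dock.

Request:
jog_arm:
  targets:
    - [7.5,[0,0,0],0]
    - [7.5,[0,0,0],0]
    - [7.5,[0,0,0],0]
    - [7.5,[0,0,0],0]
    - [7.5,[0,-5,0],0]
    - [7.5,[0,-10,0],0]
    - [7.5,[0,-15,0],0]
    - [7.5,[0,-18,0],0]
    - [7.5,[0,-18,0],0]

```text
time_s: 6.45
ee_pos: [0.6164, -0.3587, 0.2113]
eef_rot: [-1.577, 0.005, 1.704]
force: [-0.9, -0.5, 0.1]
grip_width: 0.0751
```

```bash
python3 - <<'E'
from meas import *
c=shot('scene'); W=cloud(c); save(c,'s1.png'); hsv=cv2.cvtColor(c['img'][:,:,::-1].copy(),cv2.COLOR_BGR2HSV)
z=W[...,2]; m=(z>.02)&(z<.035)&(hsv[...,0]>100)&(hsv[...,0]<130)&(hsv[...,1]>80)&(W[...,0]>.5)&(W[...,1]<-.2)
P=W[m]; print(m.sum(),cv2.minAreaRect(P[:,:2].astype(np.float32)),np.median(P[:,2]))
E
python3 rel.py .52 .0 .25 1.705
```

```text
1336 ((0.6165731549263, -0.35930922627449036), (0.08400411903858185, 0.05028705298900604), 7.292308807373047) 0.02944817202188299
t 6.50 pos [ 0.6157 -0.3583  0.2078] rot [-1.574  0.003  1.704] F [ 0.1  0.5 -0.8] grip 0.0752 q6 -2.28
shift [36.78 -4.33  4.72] turn -0.001
```

Request:
jog_arm:
  targets:
    - [7.5,[32,-5,4],0]
    - [7.5,[32,-5,4],0]
    - [7.5,[32,-5,4],0]
    - [7.5,[32,-5,4],0]
    - [7.5,[32,-5,4],0]
    - [7.5,[32,-5,4],0]
    - [7.5,[32,-5,4],0]
    - [7.5,[32,-5,4],0]
    - [7.5,[32,-5,4],0]
    - [7.5,[32,-5,4],0]

```text
time_s: 7.5
ee_pos: [0.5331, -0.0471, 0.2544]
eef_rot: [-1.569, -0.0, 1.703]
force: [0.1, 0.1, -0.7]
grip_width: 0.0752
```

```bash
cat > holes.py <<'E'
from meas import *
def plane(c,zp):
    d=dict(c); K=np.array(c['camera_matrix']); d['range_z']=np.ones((400,640),np.float32)
    V=cloud(d); o=c['c2w'][:3,3]; D=V-o; t=(zp-o[2])/D[...,2]; return o+D*t[...,None]
def holes(c,zp,lo,hi,rmin):
    W=cloud(c); Q=plane(c,zp); x,y=lo,hi
    m=((W[...,2]<zp-.008)|np.isnan(W[...,2]))&(Q[...,0]>lo[0])&(Q[...,0]<hi[0])&(Q[...,1]>lo[1])&(Q[...,1]<hi[1])
    k,l,s,cc=cv2.connectedComponentsWithStats(m.astype(np.uint8)); out=[]
    for i in range(1,k):
        if s[i,4]<60: continue
        cn=max(cv2.findContours((l==i).astype(np.uint8),cv2.RETR_EXTERNAL,cv2.CHAIN_APPROX_NONE)[0],key=len)[:,0]
        p=Q[cn[:,1],cn[:,0],:2]; ce,r=circ(p); out.append((np.round(cc[i]),np.round(ce,4),round(r,4),np.round(p.min(0),3),np.round(p.max(0),3)))
    return out
if __name__=='__main__':
    T,o=tool(); print(o['ee_pos'])
    for n in('wrist','scene','side'):
        c=shot(n); 
        if n=='wrist': save(c,'w2.png')
        for h in holes(c,.056,(.505,-.045),(.59,.04),0): print(n,'dock',h)
        for h in holes(c,.040,(.50,-.205),(.655,-.155),0): print(n,'bore',h)
E
python3 holes.py
```

```text
[ 0.53308513 -0.04712567  0.25438446]
wrist dock (array([352., 197.]), array([ 0.5443, -0.005 ]), np.float64(0.0269), array([ 0.517, -0.032]), array([0.572, 0.022]))
wrist bore (array([238., 162.]), array([ 0.5284, -0.1576]), np.float64(0.0187), array([ 0.5  , -0.166]), array([ 0.561, -0.155]))
wrist bore (array([216., 164.]), array([ 0.5262, -0.1878]), np.float64(0.0096), array([ 0.516, -0.197]), array([ 0.536, -0.179]))
wrist bore (array([221., 200.]), array([ 0.5751, -0.1793]), np.float64(0.0096), array([ 0.565, -0.19 ]), array([ 0.585, -0.169]))
wrist bore (array([204., 236.]), array([ 0.6232, -0.2006]), np.float64(0.0206), array([ 0.588, -0.205]), array([ 0.655, -0.194]))
wrist bore (array([225., 233.]), array([ 0.6224, -0.1707]), np.float64(0.0093), array([ 0.613, -0.181]), array([ 0.632, -0.161]))
scene dock (array([308., 206.]), array([ 0.5483, -0.0081]), np.float64(0.0239), array([ 0.521, -0.033]), array([0.574, 0.019]))
scene bore (array([259., 244.]), array([ 0.5316, -0.1629]), np.float64(0.0204), array([ 0.5  , -0.168]), array([ 0.565, -0.155]))
side dock (array([323., 204.]), array([0.5442, 0.0036]), np.float64(0.0237), array([ 0.518, -0.02 ]), array([0.571, 0.027]))
```

View pics/w2.png

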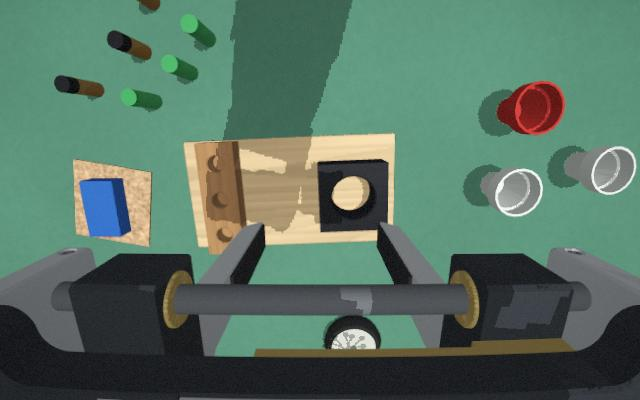

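Wrist view: dock hole (352,195), bores (214,163), (221,200), (225,233), block on mat (105,208), three black-capped vials (120,42), (70,85), (148,3).

```bash
cat > cups.py <<'E'
from meas import *
def cups(c,zr=(.056,.067)):
    W=cloud(c); z=W[...,2]; m=(z>zr[0])&(z<zr[1])&(W[...,0]>.25)&(W[...,0]<.75)&(W[...,1]>.1)&(W[...,1]<.55)
    k,l,s,cc=cv2.connectedComponentsWithStats(m.astype(np.uint8),connectivity=8); out=[]
    for i in range(1,k):
        if s[i,4]<80: continue
        q=l==i; P=W[q]; P=P[P[:,2]>np.percentile(P[:,2],90)-.004]; ce,r=circ(P[:,:2])
        bgr=np.median(c['img'][q],0); (x0,y0),(x1,y1)=P[:,:2].min(0),P[:,:2].max(0)
        out.append(('RED' if bgr[0]>1.6*bgr[2] else 'white',np.round(cc[i]),s[i,4],'circ',np.round(ce,4),'%.4f'%r,'mid',np.round([(x0+x1)/2,(y0+y1)/2],4),'%.3f'%np.median(P[:,2])))
    return out
if __name__=='__main__':
    for n in('wrist','side'):
        for o in cups(shot(n)): print(n,*o)
E
python3 cups.py; python3 rel.py .509 .209 .2 1.703 .509 .209 .065 1.703
```

```text
wrist RED [539. 107.] 675 circ [0.4022 0.2033] 0.0300 mid [0.4019 0.2038] 0.061
wrist white [612. 170.] 630 circ [0.462  0.3286] 0.0301 mid [0.4627 0.3291] 0.061
wrist white [517. 192.] 593 circ [0.5081 0.2069] 0.0301 mid [0.508  0.2075] 0.061
side white [303. 272.] 298 circ [0.5092 0.2094] 0.0299 mid [0.5092 0.2092] 0.061
side RED [362. 284.] 311 circ [0.4026 0.2053] 0.0301 mid [0.4029 0.2046] 0.061
side white [303. 333.] 393 circ [0.4629 0.3309] 0.0301 mid [0.4631 0.3307] 0.061
t 7.75 pos [ 0.5331 -0.0468  0.2551] rot [-1.57  -0.     1.703] F [ 0.5 -0.  -0. ] grip 0.0753 q6 -1.86
shift [25.68  5.52 -0.98] turn 0.0
shift [25.68 19.02 -0.99] turn 0.0
```

Request:
jog_arm:
  targets:
    - [9.4,[25.6,4,-1.0],0]
    - [9.4,[25.6,4,-1.0],0]
    - [9.4,[25.6,4,-1.0],0]
    - [9.4,[25.6,4,-1.0],0]
    - [9.4,[25.6,4,-1.0],0]
    - [9.4,[25.6,4,-1.0],0]
    - [9.4,[25.6,9,-1.0],0]
    - [9.4,[25.6,9,-1.0],0]
    - [9.4,[25.6,9,-1.0],0]

```text
time_s: 8.65
ee_pos: [0.5092, 0.2081, 0.1661]
eef_rot: [-1.569, 0.0, 1.703]
force: [0.7, 0.3, 1.5]
grip_width: 0.0939
```

```bash
python3 cups.py;  python3 rel.py .5085 .208 .065 1.703
```

```text
wrist RED [334.  81.] 971 circ [0.4021 0.2041] 0.0302 mid [0.4023 0.2041] 0.061
wrist white [457. 170.] 989 circ [0.4619 0.3294] 0.0302 mid [0.462  0.3298] 0.061
wrist white [321. 203.] 795 circ [0.5084 0.2078] 0.0301 mid [0.5087 0.2079] 0.061
side white [303. 272.] 287 circ [0.5092 0.2093] 0.0300 mid [0.5094 0.2092] 0.061
side RED [362. 284.] 313 circ [0.4027 0.2053] 0.0302 mid [0.4028 0.2059] 0.062
side white [302. 333.] 396 circ [0.463  0.3309] 0.0302 mid [0.4632 0.331 ] 0.061
t 8.75 pos [0.51   0.2084 0.1676] rot [-1.573 -0.     1.703] F [ 0.3 -0.1  0.7] grip 0.0940 q6 -1.38
shift [-0.03 10.26  0.18] turn -0.0
```

Request:
jog_arm:
  targets:
    - [9.4,[0,5,0.1],0]
    - [9.4,[0,9,0.1],0]
    - [9.4,[0,10.2,0.1],0]
    - [9.4,[0,10.2,0.1],0]
    - [9.4,[0,10.2,0.1],0]
    - [6,[0,10.2,0.1],0]
    - [6,[0,10.2,0.1],0]
    - [6,[0,10.2,0.1],0]
    - [6,[0,10.2,0.1],0]
    - [6,[0,10.2,0.1],0]
  grip_force: 15

```text
time_s: 9.75
ee_pos: [0.5082, 0.2088, 0.0639]
eef_rot: [-1.571, -0.0, 1.704]
force: [-0.2, -0.8, 3.5]
grip_width: 0.0658
```

Request:
jog_arm:
  targets:
    - [6,[0,0,0],0]
    - [6,[0,0,0],0]
    - [6,[0,-4,0],0]
    - [6,[0,-8,0],0]
    - [6,[0,-12,0],0]
    - [6,[0,-12,0],0]
    - [6,[0,-12,0],0]
    - [6,[0,-12,0],0]

```text
time_s: 10.55
ee_pos: [0.5074, 0.2085, 0.1819]
eef_rot: [-1.568, 0.001, 1.704]
force: [0.5, -0.2, -0.6]
grip_width: 0.0659
```

```bash
python3 - <<'E'
from meas import *
T,o=tool(); c=shot('wrist'); W=cloud(c); p=T[:3,3]; L=(W-p)@T[:3,:3]
m=(np.abs(L[...,1])<.012)&(np.abs(L[...,0])<.034)&(np.abs(L[...,2])<.036)
P=L[m]; print('tool-frame rim',m.sum(),'y med',np.median(P[:,1]),P.min(0),P.max(0), circ(P[P[:,1]<np.percentile(P[:,1],30)+.002][:,[0,2]]))
E
python3 holes.py | grep dock; python3 rel.py .545 -.0035 .185 1.745 .545 -.0035 .0785 1.745
```

```text
tool-frame rim 2733 y med 0.0028926099929047783 [-0.03395644 -0.01198278 -0.02900718] [0.03396563 0.0119916  0.03184622] (array([-0.00041402,  0.00019532]), np.float64(0.030633288550779833))
wrist dock (array([122., 204.]), array([ 5.428e-01, -2.000e-04]), np.float64(0.0258), array([ 0.516, -0.026]), array([0.57 , 0.025]))
wrist dock (array([148., 247.]), array([0.585 , 0.0243]), np.float64(0.0107), array([0.583, 0.007]), array([0.59, 0.04]))
scene dock (array([308., 206.]), array([ 0.5485, -0.0086]), np.float64(0.0236), array([ 0.523, -0.033]), array([0.574, 0.015]))
side dock (array([323., 204.]), array([0.543 , 0.0027]), np.float64(0.0233), array([ 0.518, -0.021]), array([0.569, 0.027]))
t 10.75 pos [0.5077 0.2086 0.1825] rot [-1.569  0.     1.704] F [-0.2  0.1 -0.6] grip 0.0656 q6 -1.38
shift [-21.52  -0.25  -0.88] turn -0.041
shift [-21.52  10.4   -0.9 ] turn -0.041
```

Request:
jog_arm:
  targets:
    - [6,[-21.5,0,-1.0],-0.04]
    - [6,[-21.5,0,-1.0],-0.04]
    - [6,[-21.5,0,-1.0],-0.04]
    - [6,[-21.5,0,-1.0],-0.04]
    - [6,[-21.5,0,-1.0],-0.04]
    - [6,[-21.5,0,-1.0],-0.04]
    - [6,[-21.5,0,-1.0],-0.04]
    - [6,[-21.5,4,-1.0],-0.04]
    - [6,[-21.5,6,-1.0],-0.04]
    - [6,[-21.5,6,-1.0],-0.04]

```text
time_s: 11.75
ee_pos: [0.545, -0.0013, 0.1209]
eef_rot: [-1.566, -0.001, 1.746]
force: [-0.4, -0.4, 0.1]
grip_width: 0.0651
```

```bash
python3 rel.py .5457 -.0035 .078 1.745
```

```text
t 11.75 pos [ 0.545  -0.0013  0.1209] rot [-1.566e+00 -1.000e-03  1.746e+00] F [-0.4 -0.4  0.1] grip 0.0651 q6 -1.82
shift [-0.23  4.29 -0.05] turn 0.001
```

Request:
jog_arm:
  targets:
    - [6,[-0.2,1.0,0],0]
    - [6,[-0.2,2.0,0],0]
    - [6,[-0.2,2.7,0],0]
    - [6,[-0.2,3.3,0],0]
    - [6,[-0.2,3.8,0],0]
    - [6,[-0.2,3.8,0],0]
    - [6,[-0.2,3.8,0],0]

```text
time_s: 12.45
ee_pos: [0.5469, -0.005, 0.0857]
eef_rot: [-1.571, 0.0, 1.744]
force: [0.3, 0.1, 0.5]
grip_width: 0.0654
```

Request:
jog_arm:
  targets:
    - [6,[0.1,0.4,0.1],0]
    - [6,[0.1,0.6,0.1],0]
    - [6,[0.1,0.7,0.1],0]
    - [6,[0.1,0.7,0.1],0]
    - [6,[0.1,0.7,0.1],0]

```text
time_s: 12.95
ee_pos: [0.5457, -0.0042, 0.0786]
eef_rot: [-1.571, 0.0, 1.744]
force: [-0.2, -0.1, -0.8]
grip_width: 0.0655
```

Request:
jog_arm:
  targets:
    - [9.4,[0,0,0],0]
    - [9.4,[0,0,0],0]
    - [9.4,[0,0,0],0]
    - [9.4,[0,0,0],0]
    - [9.4,[0,-4,0],0]
    - [9.4,[0,-8,0],0]
    - [9.4,[0,-13,0],0]
    - [9.4,[0,-13,0],0]
    - [9.4,[0,-13,0],0]

```text
time_s: 13.85
ee_pos: [0.5459, -0.0042, 0.2093]
eef_rot: [-1.573, 0.0, 1.744]
force: [0.9, 0.2, -0.8]
grip_width: 0.0941
```

```bash
cat > stack.py <<'E'
from meas import *
for n in('wrist','scene','side'):
    c=shot(n); W=cloud(c)
    m=(W[...,2]>.065)&(W[...,2]<.15)&(np.hypot(W[...,0]-.546,W[...,1]+.004)<.042)
    P=W[m]; zt=np.percentile(P[:,2],97); t=P[P[:,2]>zt-.004]; ce,r=circ(t[:,:2]); print(n,m.sum(),'rim z %.4f'%zt,np.round(ce,4),'%.4f'%r,
      'tilt plane',np.round(np.linalg.lstsq(np.c_[t[:,:2]-ce,np.ones(len(t))],t[:,2],rcond=None)[0],3))
E
python3 stack.py; python3 cups.py; python3 rel.py .4625 .33 .19 1.703 .4625 .33 .064 1.703
```

```text
wrist 761 rim z 0.0768 [ 0.546 -0.005] 0.0301 tilt plane [-0.002 -0.004  0.075]
scene 268 rim z 0.0775 [ 0.5465 -0.0054] 0.0300 tilt plane [ 0.    -0.004  0.076]
side 286 rim z 0.0766 [ 0.547  -0.0029] 0.0304 tilt plane [-0.006  0.004  0.075]
wrist RED [539.  95.] 940 circ [0.4023 0.2034] 0.0302 mid [0.4018 0.2042] 0.061
wrist white [613. 174.] 660 circ [0.4623 0.3285] 0.0300 mid [0.4626 0.3279] 0.061
side RED [362. 284.] 309 circ [0.4027 0.2053] 0.0302 mid [0.4031 0.2048] 0.062
side white [302. 333.] 402 circ [0.463 0.331] 0.0303 mid [0.4631 0.3309] 0.061
t 14.10 pos [ 0.5453 -0.0041  0.2073] rot [-1.569e+00 -1.000e-03  1.744e+00] F [-1.1 -0.3 -0.1] grip 0.0943 q6 -1.82
shift [34.34  1.75  2.39] turn 0.041
shift [34.33 14.35  2.37] turn 0.041
```

Request:
jog_arm:
  targets:
    - [9.4,[34.3,2,2.4],0.04]
    - [9.4,[34.3,2,2.4],0.04]
    - [9.4,[34.3,2,2.4],0.04]
    - [9.4,[34.3,2,2.4],0.04]
    - [9.4,[34.3,2,2.4],0.04]
    - [9.4,[34.3,2,2.4],0.04]
    - [9.4,[34.3,2,2.4],0.04]
    - [9.4,[34.3,4,2.4],0.04]
    - [9.4,[34.3,4,2.4],0.04]
    - [9.4,[34.3,4,2.4],0.04]

```text
time_s: 15.1
ee_pos: [0.4629, 0.329, 0.1682]
eef_rot: [-1.569, 0.001, 1.704]
force: [0.4, 0.1, 0.6]
grip_width: 0.0942
```

```bash
python3 cups.py;  python3 rel.py .4625 .33 .064 1.703
```

```text
wrist RED [194. 120.] 1040 circ [0.4018 0.2049] 0.0300 mid [0.4018 0.2044] 0.061
wrist white [322. 202.] 776 circ [0.462  0.3296] 0.0301 mid [0.462  0.3295] 0.061
side RED [363. 285.] 315 circ [0.4026 0.2053] 0.0301 mid [0.4029 0.2053] 0.062
side white [303. 334.] 368 circ [0.4629 0.3309] 0.0301 mid [0.463  0.3309] 0.062
t 15.20 pos [0.4635 0.3289 0.1692] rot [-1.571 -0.     1.703] F [0.1 0.3 0.1] grip 0.0937 q6 -1.15
shift [ 0.12 10.52  0.09] turn -0.0
```

Request:
jog_arm:
  targets:
    - [9.4,[0.1,5,0.1],0]
    - [9.4,[0.1,9,0.1],0]
    - [9.4,[0.1,10.4,0.1],0]
    - [9.4,[0.1,10.4,0.1],0]
    - [9.4,[0.1,10.4,0.1],0]
    - [6,[0.1,10.4,0.1],0]
    - [6,[0.1,10.4,0.1],0]
    - [6,[0.1,10.4,0.1],0]
    - [6,[0.1,10.4,0.1],0]
    - [6,[0.1,10.4,0.1],0]

```text
time_s: 16.2
ee_pos: [0.462, 0.3305, 0.065]
eef_rot: [-1.571, -0.0, 1.704]
force: [-0.5, 0.4, 3.2]
grip_width: 0.0646
```

Request:
jog_arm:
  targets:
    - [6,[0,0,0],0]
    - [6,[0,0,0],0]
    - [6,[0,-4,0],0]
    - [6,[0,-8,0],0]
    - [6,[0,-13,0],0]
    - [6,[0,-13,0],0]
    - [6,[0,-13,0],0]
    - [6,[0,-13,0],0]

```text
time_s: 17.0
ee_pos: [0.4613, 0.3301, 0.1929]
eef_rot: [-1.569, 0.001, 1.704]
force: [-0.2, -0.1, -0.6]
grip_width: 0.0642
```

```bash
cat > held.py <<'E'
from meas import *
T,o=tool(); c=shot('wrist'); W=cloud(c); p=T[:3,3]; L=(W-p)@T[:3,:3]
m=(np.abs(L[...,1])<.012)&(np.abs(L[...,0])<.034)&(np.abs(L[...,2])<.036)
P=L[m]; print('tool-frame rim',m.sum(),circ(P[P[:,1]<np.percentile(P[:,1],30)+.002][:,[0,2]]))
E
python3 held.py; python3 rel.py .546 -.0044 .194 1.745 .546 -.0044 .098 1.745
```

```text
tool-frame rim 2642 (array([-0.00045671,  0.00036833]), np.float64(0.030575109684906784))
t 17.05 pos [0.4612 0.3301 0.1927] rot [-1.568e+00  1.000e-03  1.704e+00] F [-0.8  0.1 -1.3] grip 0.0646 q6 -1.15
shift [-34.28  -0.1   -3.96] turn -0.041
shift [-34.27   9.5   -3.98] turn -0.041
```

Request:
jog_arm:
  targets:
    - [6,[-34.3,-1,-4.0],-0.04]
    - [6,[-34.3,-1,-4.0],-0.04]
    - [6,[-34.3,-1,-4.0],-0.04]
    - [6,[-34.3,-1,-4.0],-0.04]
    - [6,[-34.3,-1,-4.0],-0.04]
    - [6,[-34.3,-1,-4.0],-0.04]
    - [6,[-34.3,-1,-4.0],-0.04]
    - [6,[-34.3,-1,-4.0],-0.04]
    - [6,[-34.3,3.5,-4.0],-0.04]
    - [6,[-34.3,3.5,-4.0],-0.04]

```text
time_s: 18.05
ee_pos: [0.5443, -0.0039, 0.154]
eef_rot: [-1.561, -0.002, 1.744]
force: [-0.8, -0.1, -0.6]
grip_width: 0.0644
```

```bash
python3 - <<'E'
import time
E
python3 rel.py .546 -.0044 .0985 1.745
```

```text
t 18.05 pos [ 0.5443 -0.0039  0.154 ] rot [-1.561 -0.002  1.744] F [-0.8 -0.1 -0.6] grip 0.0644 q6 -1.82
shift [-0.09  5.55 -0.21] turn -0.001
```

Request:
jog_arm:
  targets:
    - [6,[0,0.5,-0.1],0]
    - [6,[0,1.0,-0.1],0]
    - [6,[0,2.0,-0.1],0]
    - [6,[0,3.0,-0.1],0]
    - [6,[0,4.0,-0.1],0]
    - [6,[0,4.6,-0.1],0]
    - [6,[0,5.0,-0.1],0]
    - [6,[0,5.2,-0.1],0]
    - [6,[0,5.2,-0.1],0]
    - [6,[0,5.2,-0.1],0]

```text
time_s: 19.05
ee_pos: [0.5481, -0.0041, 0.1078]
eef_rot: [-1.571, 0.0, 1.744]
force: [0.1, -0.3, -0.5]
grip_width: 0.0648
```

Request:
jog_arm:
  targets:
    - [6,[0,0.3,0.2],0]
    - [6,[0,0.6,0.2],0]
    - [6,[0,0.8,0.2],0]
    - [6,[0,0.8,0.2],0]
    - [6,[0,0.8,0.2],0]

```text
time_s: 19.55
ee_pos: [0.546, -0.0044, 0.0995]
eef_rot: [-1.571, -0.0, 1.744]
force: [0.9, -0.3, -0.1]
grip_width: 0.0642
```

Request:
jog_arm:
  targets:
    - [9.4,[0,0,0],0]
    - [9.4,[0,0,0],0]
    - [9.4,[0,0,0],0]
    - [9.4,[0,0,0],0]
    - [9.4,[0,-4,0],0]
    - [9.4,[0,-8,0],0]
    - [9.4,[0,-11,0],0]
    - [9.4,[0,-11,0],0]
    - [9.4,[0,-11,0],0]

```text
time_s: 20.45
ee_pos: [0.546, -0.0044, 0.2095]
eef_rot: [-1.571, 0.0, 1.744]
force: [0.1, -0.4, -0.2]
grip_width: 0.0941
```

```bash
python3 stack.py; python3 cups.py; python3 rel.py .4024 .2046 .2 1.703
```

```text
wrist 1956 rim z 0.0965 [ 0.5462 -0.0052] 0.0300 tilt plane [-0.005 -0.003  0.095]
scene 638 rim z 0.0969 [ 0.5467 -0.0056] 0.0301 tilt plane [-0.003  0.001  0.096]
side 727 rim z 0.0961 [ 0.5472 -0.0029] 0.0301 tilt plane [-0.001  0.001  0.095]
wrist RED [540.  95.] 941 circ [0.4024 0.2034] 0.0302 mid [0.4021 0.2041] 0.061
side RED [362. 284.] 309 circ [0.4026 0.2052] 0.0302 mid [0.4027 0.205 ] 0.062
t 20.70 pos [ 0.5457 -0.0044  0.2084] rot [-1.569 -0.     1.744] F [0.  0.1 0.3] grip 0.0943 q6 -1.82
shift [23.06  0.87 10.51] turn 0.041
```

Second cup is home (rim 96 mm). Now the red cup; only two white cups have been seen.

Request:
jog_arm:
  targets:
    - [9.4,[23.1,2,10.4],0.04]
    - [9.4,[23.1,2,10.4],0.04]
    - [9.4,[23.1,2,10.4],0.04]
    - [9.4,[23.1,2,10.4],0.04]
    - [9.4,[23.1,2,10.4],0.04]
    - [9.4,[23.1,2,10.4],0.04]
    - [9.4,[23.1,4,10.4],0.04]
    - [9.4,[23.1,4,10.4],0.04]
    - [9.4,[23.1,4,10.4],0.04]

```text
time_s: 21.6
ee_pos: [0.4039, 0.2048, 0.1695]
eef_rot: [-1.57, 0.0, 1.703]
force: [-0.1, -0.2, 0.2]
grip_width: 0.0942
```

```bash
python3 cups.py;  python3 rel.py .4023 .2048 .064 1.703
```

```text
wrist RED [321. 201.] 767 circ [0.402  0.2041] 0.0301 mid [0.4021 0.2042] 0.061
side RED [363. 285.] 308 circ [0.4027 0.2053] 0.0301 mid [0.4028 0.2051] 0.062
t 21.70 pos [0.4043 0.2049 0.1701] rot [-1.571 -0.     1.703] F [-0.2  0.4  0.6] grip 0.0939 q6 -1.31
shift [ 0.02 10.61  0.2 ] turn 0.0
```

Request:
jog_arm:
  targets:
    - [9.4,[0,5,0.2],0]
    - [9.4,[0,9,0.2],0]
    - [9.4,[0,10.5,0.2],0]
    - [9.4,[0,10.5,0.2],0]
    - [9.4,[0,10.5,0.2],0]
    - [6,[0,10.5,0.2],0]
    - [6,[0,10.5,0.2],0]
    - [6,[0,10.5,0.2],0]
    - [6,[0,10.5,0.2],0]
    - [6,[0,10.5,0.2],0]

```text
time_s: 22.7
ee_pos: [0.402, 0.205, 0.0649]
eef_rot: [-1.572, -0.0, 1.704]
force: [0.0, -0.4, 3.5]
grip_width: 0.0646
```

Request:
jog_arm:
  targets:
    - [6,[0,0,0],0]
    - [6,[0,0,0],0]
    - [6,[0,-4,0],0]
    - [6,[0,-8,0],0]
    - [6,[0,-14,0],0]
    - [6,[0,-14,0],0]
    - [6,[0,-14,0],0]
    - [6,[0,-14,0],0]

```text
time_s: 23.5
ee_pos: [0.4013, 0.2047, 0.2031]
eef_rot: [-1.569, 0.001, 1.704]
force: [-0.1, 0.6, -0.9]
grip_width: 0.0645
```

```bash
python3 held.py; python3 rel.py .546 -.0044 .204 1.745 .546 -.0044 .1185 1.745
```

```text
tool-frame rim 2650 (array([-0.00044141,  0.00044272]), np.float64(0.030589349833240922))
t 23.55 pos [0.4011 0.2047 0.2027] rot [-1.568e+00  1.000e-03  1.704e+00] F [-0.9  0.3 -1.1] grip 0.0646 q6 -1.31
shift [-22.65  -0.14 -11.58] turn -0.041
shift [-22.64   8.41 -11.6 ] turn -0.041
```

Request:
jog_arm:
  targets:
    - [6,[-22.6,-1,-11.5],-0.04]
    - [6,[-22.6,-1,-11.5],-0.04]
    - [6,[-22.6,-1,-11.5],-0.04]
    - [6,[-22.6,-1,-11.5],-0.04]
    - [6,[-22.6,-1,-11.5],-0.04]
    - [6,[-22.6,-1,-11.5],-0.04]
    - [6,[-22.6,-1,-11.5],-0.04]
    - [6,[-22.6,2.5,-11.5],-0.04]
    - [6,[-22.6,2.5,-11.5],-0.04]
    - [6,[-22.6,2.5,-11.5],-0.04]

```text
time_s: 24.55
ee_pos: [0.5451, -0.0028, 0.1795]
eef_rot: [-1.569, -0.001, 1.745]
force: [0.8, 0.1, 0.2]
grip_width: 0.0648
```

```bash
python3 rel.py .546 -.0044 .119 1.745
```

```text
t 24.55 pos [ 0.5451 -0.0028  0.1795] rot [-1.569e+00 -1.000e-03  1.745e+00] F [0.8 0.1 0.2] grip 0.0648 q6 -1.82
shift [-0.18  6.04 -0.07] turn 0.0
```

Request:
jog_arm:
  targets:
    - [6,[-0.1,0.5,0],0]
    - [6,[-0.1,1.0,0],0]
    - [6,[-0.1,2.0,0],0]
    - [6,[-0.1,3.0,0],0]
    - [6,[-0.1,4.0,0],0]
    - [6,[-0.1,4.7,0],0]
    - [6,[-0.1,5.2,0],0]
    - [6,[-0.1,5.5,0],0]
    - [6,[-0.1,5.5,0],0]
    - [6,[-0.1,5.5,0],0]

```text
time_s: 25.55
ee_pos: [0.5461, -0.0048, 0.1248]
eef_rot: [-1.571, 0.0, 1.744]
force: [-0.8, -0.1, -1.1]
grip_width: 0.0647
```

Request:
jog_arm:
  targets:
    - [6,[0,0.3,0],0]
    - [6,[0,0.5,0],0]
    - [6,[0,0.5,0],0]
    - [6,[0,0.5,0],0]
    - [9.4,[0,0.5,0],0]
    - [9.4,[0,0.5,0],0]
    - [9.4,[0,0.5,0],0]
    - [9.4,[0,0.5,0],0]
    - [9.4,[0,-4,0],0]
    - [9.4,[0,-8,0],0]

```text
time_s: 26.55
ee_pos: [0.5456, -0.0047, 0.2055]
eef_rot: [-1.569, -0.0, 1.744]
force: [0.7, 0.2, 0.7]
grip_width: 0.094
```

```bash
python3 stack.py
python3 - <<'E'
from meas import *
c=shot('scene'); W=cloud(c); z=W[...,2]; save(c,'s2.png')
I=c['img'].astype(int)
m=(z>.057)&(z<.068)&(W[...,0]>.28)&(W[...,0]<.5)&(W[...,1]<-.18)&(W[...,1]>-.42)
k,l,s,cc=cv2.connectedComponentsWithStats(m.astype(np.uint8))
for i in range(1,k):
    if s[i,4]>15: P=W[l==i]; print(np.round(cc[i]),s[i,4],np.median(I[l==i],0),np.round((P.min(0)+P.max(0))/2,4),np.round(circ(P[:,:2])[0],4))
cv2.imwrite('pics/v.png',cv2.resize(c['img'][205:325,110:230,::-1],None,fx=4,fy=4,interpolation=cv2.INTER_CUBIC))
E
python3 rel.py .395 -.308 .28 -1.396
```

```text
wrist 3138 rim z 0.1163 [ 0.5459 -0.0056] 0.0301 tilt plane [-0.003 -0.001  0.115]
scene 862 rim z 0.1165 [ 0.5468 -0.0063] 0.0302 tilt plane [-0.002  0.004  0.115]
side 979 rim z 0.1160 [ 0.5471 -0.0034] 0.0301 tilt plane [0.007 0.001 0.115]
[183. 225.] 62 [ 54.  157.   80.5] [ 0.3679 -0.2213  0.0607] [ 0.3679 -0.2214]
[142. 238.] 64 [30.  33.5 35. ] [ 0.3296 -0.2975  0.0608] [ 0.3304 -0.2976]
[190. 238.] 68 [ 52.5 157.   77. ] [ 0.413  -0.2433  0.0604] [ 0.4135 -0.2429]
[158. 253.] 75 [30. 32. 35.] [ 0.3931 -0.3074  0.0604] [ 0.3935 -0.3078]
[187. 261.] 79 [ 55. 159.  80.] [ 0.4571 -0.2917  0.0602] [ 0.4568 -0.2916]
[149. 287.] 95 [30. 32. 34.] [ 0.4496 -0.3757  0.0604] [ 0.4501 -0.376 ]
t 26.75 pos [ 0.5461 -0.0048  0.2049] rot [-1.572  0.     1.744] F [-0.2 -0.3 -0.4] grip 0.0944 q6 -1.82
shift [-27.27  -7.52  20.1 ] turn 3.14
```

View pics/v.png

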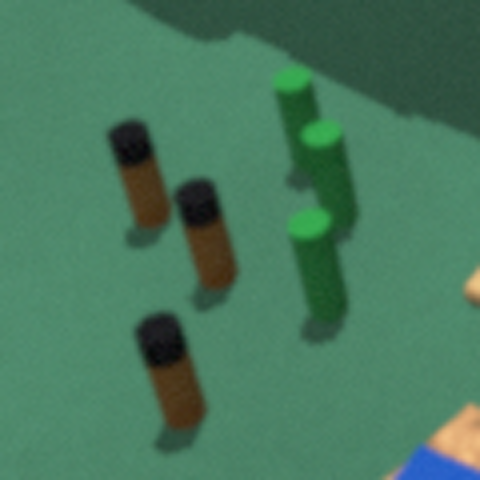

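Crop shows three amber black-capped vials at (138,175), (207,235), (170,372), which fit; the all-green ones (298,130), (330,180), (318,265) are the look-alikes and stay put. Red cup rim at 116 mm: stack fully home.

Request:
jog_arm:
  targets:
    - [9.4,[-4,-5,2],0.15]
    - [9.4,[-8,-5,6],0.3]
    - [9.4,[-12,-5,9],0.45]
    - [9.4,[-16,-5,11],0.6]
    - [9.4,[-20,-5,12],0.75]
    - [7,[-24,-5,12],0.9]
    - [4,[-28,-5,12],1.05]
    - [4,[-31,-5,12],1.2]
    - [4,[-31,-5,12],1.35]
    - [4,[-31,-5,12],1.5]

```text
time_s: 27.75
ee_pos: [0.4807, -0.3315, 0.2522]
eef_rot: [-1.568, 0.002, 0.236]
force: [-0.6, 0.5, -0.7]
grip_width: 0.0574
```

```bash
python3 rel.py .45 -.376 .25 -1.396
```

```text
t 27.75 pos [ 0.4807 -0.3315  0.2522] rot [-1.568  0.002  0.236] F [-0.6  0.5 -0.7] grip 0.0574 q6 -0.90
shift [-4.02  0.22 -3.61] turn 1.632
```

Request:
jog_arm:
  targets:
    - [4,[-4,4,-3.6],0.15]
    - [4,[-4,4,-3.6],0.3]
    - [4,[-4,4,-3.6],0.45]
    - [4,[-4,4,-3.6],0.6]
    - [4,[-4,4,-3.6],0.75]
    - [4,[-4,4,-3.6],0.9]
    - [4,[-4,7,-3.6],1.05]
    - [4,[-4,7,-3.6],1.2]
    - [4,[-4,7,-3.6],1.35]
    - [4,[-4,7,-3.6],1.5]

```text
time_s: 28.75
ee_pos: [0.4506, -0.375, 0.1826]
eef_rot: [-1.572, 0.003, -1.262]
force: [-0.4, -0.1, 0.5]
grip_width: 0.04
```

Request:
jog_arm:
  targets:
    - [4,[0,0,0],0.13]
    - [4,[0,0,0],0.13]
    - [4,[0,0,0],0.13]
    - [4,[0,0,0],0.13]

```text
time_s: 29.15
ee_pos: [0.4509, -0.3753, 0.184]
eef_rot: [-1.571, 0.001, -1.383]
force: [0.2, -0.3, 0.3]
grip_width: 0.04
```

```bash
cat > vials.py <<'E'
from meas import *
def vials(c):
    W=cloud(c); z=W[...,2]; out=[]
    m=(z>.0575)&(z<.067)&(W[...,0]>.28)&(W[...,0]<.5)&(W[...,1]<-.18)&(W[...,1]>-.43)
    k,l,s,cc=cv2.connectedComponentsWithStats(m.astype(np.uint8))
    for i in range(1,k):
        if s[i,4]<20: continue
        q=l==i; P=W[q]; b=np.median(c['img'][q],0); g='green' if b[1]>1.4*b[0] else 'AMBER'
        # centre of the top disc: region contour on the plane z=.062
        t=P[P[:,2]>np.percentile(P[:,2],80)-.003]; ce,r=cv2.minEnclosingCircle(t[:,:2].astype(np.float32))
        out.append((g,np.round(cc[i]),s[i,4],'mean',np.round(t.mean(0),4),'enc',np.round(ce,4),'%.4f'%r))
    return out
if __name__=='__main__':
    for n in('wrist','scene'):
        c=shot(n)
        for o in vials(c): print(n,*o)
    import sys
    if len(sys.argv)>1:
        c=shot('wrist'); save(c,sys.argv[1])
E
python3 vials.py w3.png; python3 rel.py .45 -.376 .045 -1.396
```

```text
wrist green [240. 179.] 314 mean [ 0.4556 -0.2915  0.0615] enc [ 0.4553 -0.2911] 0.0102
wrist AMBER [320. 200.] 306 mean [ 0.4489 -0.3754  0.0616] enc [ 0.4486 -0.3754] 0.0102
wrist green [188. 210.] 278 mean [ 0.4128 -0.2427  0.0612] enc [ 0.4126 -0.2426] 0.0100
wrist AMBER [248. 238.] 272 mean [ 0.3938 -0.3077  0.0613] enc [ 0.3933 -0.3074] 0.0101
wrist green [166. 247.] 275 mean [ 0.3672 -0.2212  0.0613] enc [ 0.3665 -0.2214] 0.0106
scene green [183. 225.] 62 mean [ 0.3675 -0.2212  0.0617] enc [ 0.366  -0.2201] 0.0112
scene AMBER [141. 239.] 47 mean [ 0.331  -0.2999  0.0615] enc [ 0.3304 -0.2996] 0.0104
scene green [190. 238.] 66 mean [ 0.4132 -0.2431  0.0618] enc [ 0.413  -0.2421] 0.0109
scene AMBER [158. 253.] 78 mean [ 0.3933 -0.3079  0.0613] enc [ 0.3928 -0.3073] 0.0115
scene green [187. 261.] 75 mean [ 0.4566 -0.2915  0.0612] enc [ 0.4562 -0.291 ] 0.0105
scene AMBER [149. 287.] 95 mean [ 0.4498 -0.3759  0.0613] enc [ 0.4497 -0.3759] 0.0106
t 29.30 pos [ 0.451  -0.3754  0.1844] rot [-1.571  0.    -1.385] F [-0.6  0.3 -0. ] grip 0.0401 q6 0.63
shift [ 0.05 13.94 -0.11] turn 0.011
```

View pics/w3.png

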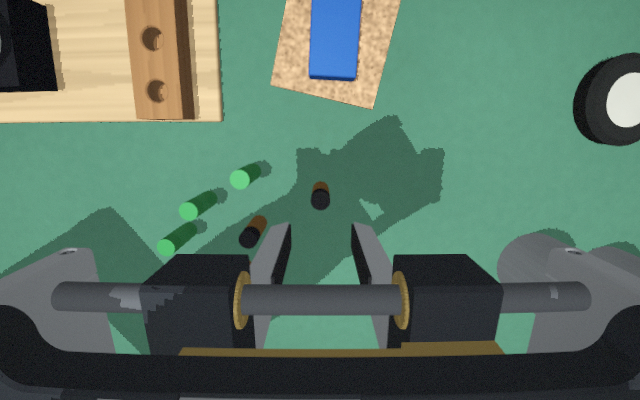

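Wrist view: target vial C directly below at (320,195), greens at (240,179), (190,210), (166,246), vial B at (250,235).

Request:
jog_arm:
  targets:
    - [4,[0,5,-0.2],0.01]
    - [4,[0,10,-0.2],0.01]
    - [4,[0,13,-0.2],0.01]
    - [4,[0,13.8,-0.2],0.01]
    - [4,[0,13.8,-0.2],0.01]
    - [4,[0,13.8,-0.2],0.01]
    - [1.8,[0,13.8,-0.2],0.01]
    - [1.8,[0,13.8,-0.2],0.01]
    - [1.8,[0,13.8,-0.2],0.01]
    - [1.8,[0,13.8,-0.2],0.01]

```text
time_s: 30.3
ee_pos: [0.4494, -0.376, 0.0473]
eef_rot: [-1.57, -0.001, -1.396]
force: [-1.3, 0.3, 5.3]
grip_width: 0.0197
```

Request:
jog_arm:
  targets:
    - [1.8,[0,0,0],0]
    - [1.8,[0,-5,0],0]
    - [1.8,[0,-10,0],0]
    - [1.8,[0,-10,0],0]
    - [1.8,[0,-10,0],0]
    - [1.8,[0,-10,0],0]

```text
time_s: 30.9
ee_pos: [0.4487, -0.3754, 0.1452]
eef_rot: [-1.572, 0.002, -1.396]
force: [0.2, -0.3, -1.2]
grip_width: 0.0196
```

```bash
cat > heldv.py <<'E'
from meas import *
T,o=tool(); c=shot('wrist'); W=cloud(c); L=(W-T[:3,3])@T[:3,:3]
m=(L[...,1]<.0)&(L[...,1]>-.03)&(np.abs(L[...,0])<.0095)&(np.abs(L[...,2])<.016)
P=L[m]; zt=np.percentile(P[:,1],3); t=P[P[:,1]<zt+.004]
print('held top at tool y %.4f'%zt,len(t),'mean',np.round(t.mean(0),4),'range',np.round(t.min(0),4),np.round(t.max(0),4),cv2.minEnclosingCircle(t[:,[0,2]].astype(np.float32)))
E
python3 heldv.py; python3 rel.py .575 -.1793 .155 -1.396 .624 -.1707 .155 -1.396 .526 -.1878 .155 -1.396
```

```text
held top at tool y -0.0153 976 mean [ 0.     -0.0142  0.0004] range [-0.0095 -0.0297 -0.0099] [ 0.0095 -0.0113  0.0101] ((-0.0006936106947250664, 0.0007602500263601542), 0.011546085588634014)
t 30.95 pos [ 0.4486 -0.3754  0.145 ] rot [-1.572  0.002 -1.396] F [ 0.2  0.2 -0.7] grip 0.0194 q6 0.64
shift [-17.11  -0.99  15.86] turn -0.0
shift [-17.11  -1.    20.83] turn -0.0
shift [-17.13  -0.98  10.88] turn -0.0
```

Request:
jog_arm:
  targets:
    - [1.8,[-4,-4,5],0]
    - [1.8,[-8,-4,10],0]
    - [1.8,[-12,-4,14],0]
    - [1.8,[-17,-4,17],0]
    - [1.8,[-17,-4,20.8],0]
    - [1.8,[-17,-4,20.8],0]
    - [1.8,[-17,-4,20.8],0]
    - [1.8,[-17,-4,20.8],0]
    - [1.8,[-17,-4,20.8],0]

```text
time_s: 31.85
ee_pos: [0.6236, -0.173, 0.1857]
eef_rot: [-1.572, 0.001, -1.397]
force: [0.0, -0.9, -0.0]
grip_width: 0.0195
```

```bash
cat > bores.py <<'E'
from holes import *
def run(n,save_as=None):
    c=shot(n); cam=c['c2w'][:3,3]; zp=.0398; d=.004; W=cloud(c); Q=plane(c,zp)
    if save_as: save(c,save_as)
    for g in((.5262,-.1878),(.5755,-.1793),(.6245,-.1707)):
        rr=np.hypot(Q[...,0]-g[0],Q[...,1]-g[1])
        m=(rr<.0145)&((W[...,2]<zp-d))&(W[...,2]>-.02)
        if m.sum()<30: print(n,g,'none'); continue
        k,l,s,cc=cv2.connectedComponentsWithStats(m.astype(np.uint8)); i=1+s[1:,4].argmax()
        cn=max(cv2.findContours((l==i).astype(np.uint8),cv2.RETR_EXTERNAL,cv2.CHAIN_APPROX_NONE)[0],key=len)[:,0]
        p=Q[cn[:,1],cn[:,0],:2]; ce,r=circ(p); v=np.r_[ce,zp]-cam; b=d*v[:2]/-v[2]/2
        print(n,np.round(cc[i]),'raw',np.round(ce,4),'%.4f'%r,'corr',np.round(ce+b,4),'bias',np.round(b,4))
import sys
run('wrist',sys.argv[1] if len(sys.argv)>1 else None); run('scene'); run('side')
E
python3 bores.py; python3 rel.py .624 -.1707 .095 -1.396
```

```text
wrist [320. 276.] raw [ 0.5267 -0.1894] 0.0078 corr [ 0.5256 -0.1896] bias [-0.0011 -0.0002]
wrist (0.5755, -0.1793) none
wrist [320. 192.] raw [ 0.6254 -0.1722] 0.0101 corr [ 0.6249 -0.1723] bias [-0.0004 -0.0001]
scene [250. 253.] raw [ 0.5288 -0.1911] 0.0088 corr [ 0.5274 -0.1896] bias [-0.0015  0.0015]
scene [272. 260.] raw [ 0.5778 -0.1824] 0.0089 corr [ 0.5764 -0.1808] bias [-0.0013  0.0015]
scene [294. 268.] raw [ 0.6271 -0.1739] 0.0092 corr [ 0.6259 -0.1723] bias [-0.0011  0.0016]
side (0.5262, -0.1878) none
side (0.5755, -0.1793) none
side (0.6245, -0.1707) none
t 32.00 pos [ 0.6238 -0.1731  0.1865] rot [-1.571  0.    -1.397] F [-0.4  0.2 -0.8] grip 0.0199 q6 1.07
shift [-0.23  9.15  0.06] turn -0.001
```

Request:
jog_arm:
  targets:
    - [1.8,[-0.1,4,0.1],0]
    - [1.8,[-0.1,7,0.1],0]
    - [1.8,[-0.1,8.5,0.1],0]
    - [1.8,[-0.1,9.0,0.1],0]
    - [1.8,[-0.1,9.0,0.1],0]
    - [1.8,[-0.1,9.0,0.1],0]
    - [1.8,[-0.1,9.0,0.1],0]

```text
time_s: 32.7
ee_pos: [0.6257, -0.1712, 0.098]
eef_rot: [-1.569, -0.001, -1.396]
force: [0.5, -0.2, -0.4]
grip_width: 0.0198
```

```bash
python3 rel.py .625 -.172 .067 -1.396
python3 - <<'E'
from h import *
for n,u in(('scene',(294,268)),('side',(315,166))):
    c=shot(n); x,y=u; I=cv2.resize(c['img'][max(0,y-50):y+50,x-65:x+65],None,fx=4,fy=4,interpolation=cv2.INTER_CUBIC)
    if n=='scene': A=I
    else: cv2.imwrite('pics/ins.png',np.vstack([A,I])[:600*2,:,::-1][::1]); cv2.imwrite('pics/ins.png',cv2.resize(np.hstack([A,I]),(800,308))[:,:,::-1])
E
```

```text
t 32.70 pos [ 0.6257 -0.1712  0.098 ] rot [-1.569e+00 -1.000e-03 -1.396e+00] F [ 0.5 -0.2 -0.4] grip 0.0198 q6 1.07
shift [ 0.06  3.1  -0.09] turn -0.0
```

View pics/ins.png

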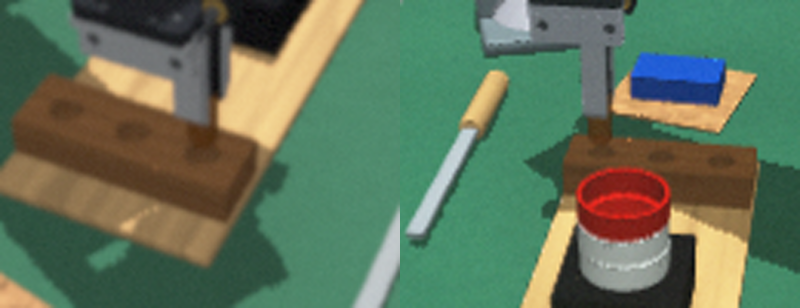

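Both views show the vial above bore 3 (left crop (203,145), right (600,140)). Descend slowly.

Request:
jog_arm:
  targets:
    - [1.8,[0,0.4,0],0]
    - [1.8,[0,0.8,0],0]
    - [1.8,[0,1.2,0],0]
    - [1.8,[0,1.5,0],0]
    - [1.8,[0,1.5,0],0]
    - [1.8,[0,1.5,0],0]

```text
time_s: 33.4
ee_pos: [0.6251, -0.1711, 0.0814]
eef_rot: [-1.571, 0.0, -1.396]
force: [0.0, -0.7, -0.9]
grip_width: 0.0198
```

Request:
jog_arm:
  targets:
    - [1.8,[0,0.4,0],0]
    - [1.8,[0,0.8,0],0]
    - [1.8,[0,1.2,0],0]
    - [1.8,[0,1.4,0],0]
    - [1.8,[0,1.5,0],0]
    - [1.8,[0,1.5,0],0]

```text
time_s: 34.0
ee_pos: [0.6251, -0.1711, 0.0664]
eef_rot: [-1.571, 0.0, -1.396]
force: [1.0, -1.7, -1.3]
grip_width: 0.0193
```

Request:
jog_arm:
  targets:
    - [4,[0,0.1,0],0]
    - [4,[0,0.1,0],0]
    - [4,[0,0.1,0],0]
    - [4,[0,0.1,0],0]
    - [4,[0,-4,0],0]
    - [4,[0,-8,0],0]
    - [4,[0,-12,0],0]
    - [4,[0,-12,0],0]
    - [4,[0,-12,0],0]

```text
time_s: 34.9
ee_pos: [0.6253, -0.171, 0.1871]
eef_rot: [-1.57, -0.001, -1.396]
force: [-0.4, -0.3, -1.8]
grip_width: 0.0398
```

```bash
cat > seated.py <<'E'
from meas import *
for n in('wrist','scene','side'):
    c=shot(n); W=cloud(c)
    for g in((.526,-.1885),(.5755,-.1798),(.625,-.1711)):
        m=(np.hypot(W[...,0]-g[0],W[...,1]-g[1])<.016)&(W[...,2]>.05)&(W[...,2]<.11)
        if m.sum()<20: continue
        P=W[m]; zt=np.percentile(P[:,2],95); t=P[P[:,2]>zt-.003]; print(n,g,m.sum(),'top %.4f'%zt,'c',np.round(t.mean(0)[:2],4),np.round(cv2.minEnclosingCircle(t[:,:2].astype(np.float32))[0],4))
E
python3 seated.py; python3 vials.py|grep AMB; python3 rel.py .3938 -.3077 .18 -1.396 .3938 -.3077 .047 -1.396
```

```text
wrist (0.625, -0.1711) 425 top 0.0805 c [ 0.6247 -0.1715] [ 0.6245 -0.1716]
scene (0.625, -0.1711) 178 top 0.0809 c [ 0.6252 -0.1722] [ 0.6245 -0.1715]
side (0.625, -0.1711) 107 top 0.0807 c [ 0.626  -0.1687] [ 0.6261 -0.1687]
scene AMBER [141. 238.] 63 mean [ 0.3307 -0.2979  0.0616] enc [ 0.3288 -0.2988] 0.0120
scene AMBER [158. 253.] 73 mean [ 0.3937 -0.3079  0.0616] enc [ 0.393  -0.3072] 0.0109
t 35.15 pos [ 0.6248 -0.1709  0.1852] rot [-1.573e+00  1.000e-03 -1.396e+00] F [ 0.2 -0.3  0.2] grip 0.0402 q6 1.07
shift [  9.45   0.56 -25.13] turn -0.0
shift [  9.46  13.86 -25.1 ] turn -0.0
```

Request:
jog_arm:
  targets:
    - [4,[9.4,0,-25.1],0]
    - [4,[9.4,0,-25.1],0]
    - [4,[9.4,0,-25.1],0]
    - [4,[9.4,0,-25.1],0]
    - [4,[9.4,0,-25.1],0]
    - [4,[9.4,0,-25.1],0]
    - [4,[9.4,0,-25.1],0]
    - [4,[9.4,0,-25.1],0]
    - [4,[9.4,0,-25.1],0]

```text
time_s: 36.05
ee_pos: [0.3951, -0.3067, 0.1862]
eef_rot: [-1.571, 0.0, -1.395]
force: [0.0, 0.4, 0.6]
grip_width: 0.04
```

```bash
python3 vials.py;python3 rel.py .3936 -.3077 .047 -1.396
```

```text
wrist green [315. 136.] 330 mean [ 0.4554 -0.2912  0.0616] enc [ 0.4555 -0.2912] 0.0100
wrist green [260. 171.] 329 mean [ 0.4121 -0.242   0.0616] enc [ 0.412  -0.2419] 0.0103
wrist AMBER [320. 201.] 303 mean [ 0.3925 -0.3073  0.0615] enc [ 0.3923 -0.3075] 0.0102
wrist green [235. 210.] 273 mean [ 0.3671 -0.2212  0.0615] enc [ 0.3667 -0.2213] 0.0103
wrist AMBER [301. 254.] 260 mean [ 0.33   -0.2971  0.0613] enc [ 0.3297 -0.2971] 0.0102
scene green [182. 225.] 60 mean [ 0.3678 -0.2212  0.0619] enc [ 0.366  -0.2212] 0.0115
scene AMBER [141. 238.] 64 mean [ 0.3313 -0.298   0.0615] enc [ 0.3313 -0.2984] 0.0111
scene green [190. 238.] 67 mean [ 0.4135 -0.2431  0.0618] enc [ 0.4134 -0.243 ] 0.0109
scene AMBER [158. 253.] 76 mean [ 0.3935 -0.3078  0.0616] enc [ 0.3939 -0.308 ] 0.0114
scene green [187. 261.] 73 mean [ 0.4566 -0.2916  0.0616] enc [ 0.4555 -0.2918] 0.0111
t 36.15 pos [ 0.3951 -0.3067  0.1863] rot [-1.571  0.    -1.395] F [0.9 0.6 0.9] grip 0.0402 q6 0.66
shift [ 0.08 13.93 -0.16] turn 0.001
```

Request:
jog_arm:
  targets:
    - [4,[0.1,5,-0.2],0]
    - [4,[0.1,10,-0.2],0]
    - [4,[0.1,13,-0.2],0]
    - [4,[0.1,13.9,-0.2],0]
    - [4,[0.1,13.9,-0.2],0]
    - [4,[0.1,13.9,-0.2],0]
    - [1.8,[0.1,13.9,-0.2],0]
    - [1.8,[0.1,13.9,-0.2],0]
    - [1.8,[0.1,13.9,-0.2],0]
    - [1.8,[0.1,13.9,-0.2],0]

```text
time_s: 37.15
ee_pos: [0.3928, -0.3089, 0.0482]
eef_rot: [-1.57, -0.001, -1.396]
force: [0.6, 1.2, 6.1]
grip_width: 0.0196
```

Request:
jog_arm:
  targets:
    - [1.8,[0,0,0],0]
    - [1.8,[0,-5,0],0]
    - [1.8,[0,-10,0],0]
    - [1.8,[0,-14,0],0]
    - [1.8,[0,-14,0],0]
    - [1.8,[0,-14,0],0]

```text
time_s: 37.75
ee_pos: [0.3925, -0.3086, 0.1877]
eef_rot: [-1.57, -0.001, -1.396]
force: [-0.5, -0.5, 0.2]
grip_width: 0.0197
```

```bash
python3 heldv.py; python3 rel.py .5759 -.1798 .187 -1.396
```

```text
held top at tool y -0.0146 978 mean [-0.0002 -0.0134  0.0006] range [-0.0095 -0.0299 -0.0099] [ 0.0095 -0.0107  0.01  ] ((-0.0010583678958937526, 0.0008404385298490524), 0.011481848545372486)
t 37.80 pos [ 0.3922 -0.3083  0.1866] rot [-1.572e+00  1.000e-03 -1.396e+00] F [-1.   0.9 -0.3] grip 0.0197 q6 0.66
shift [-9.46 -0.04 20.32] turn -0.0
```

Request:
jog_arm:
  targets:
    - [1.8,[-9.5,0,20.3],0]
    - [1.8,[-9.5,0,20.3],0]
    - [1.8,[-9.5,0,20.3],0]
    - [1.8,[-9.5,0,20.3],0]
    - [1.8,[-9.5,0,20.3],0]
    - [1.8,[-9.5,0,20.3],0]
    - [1.8,[-9.5,0,20.3],0]
    - [1.8,[-9.5,0,20.3],0]
    - [1.8,[-9.5,0,20.3],0]

```text
time_s: 38.7
ee_pos: [0.5752, -0.1805, 0.1873]
eef_rot: [-1.571, 0.0, -1.397]
force: [-0.3, 0.5, -0.7]
grip_width: 0.0196
```

```bash
python3 bores.py; python3 rel.py .5758 -.1799 .095 -1.396
```

```text
wrist (0.5262, -0.1878) none
wrist [321. 192.] raw [ 0.5761 -0.1809] 0.0102 corr [ 0.5757 -0.181 ] bias [-0.0004 -0.0001]
wrist [325. 140.] raw [ 0.6255 -0.1722] 0.0099 corr [ 0.6254 -0.1722] bias [-0.0001 -0.    ]
scene [250. 253.] raw [ 0.5291 -0.1913] 0.0088 corr [ 0.5276 -0.1898] bias [-0.0015  0.0015]
scene [272. 260.] raw [ 0.5776 -0.1829] 0.0086 corr [ 0.5763 -0.1813] bias [-0.0013  0.0015]
scene (0.6245, -0.1707) none
side (0.5262, -0.1878) none
side (0.5755, -0.1793) none
side (0.6245, -0.1707) none
t 38.85 pos [ 0.5755 -0.1802  0.1876] rot [-1.571 -0.    -1.397] F [-0.  -0.2  0.1] grip 0.0195 q6 1.03
shift [-0.03  9.26  0.03] turn -0.001
```

Request:
jog_arm:
  targets:
    - [1.8,[0,4,0],0]
    - [1.8,[0,7,0],0]
    - [1.8,[0,8.5,0],0]
    - [1.8,[0,9.2,0],0]
    - [1.8,[0,9.6,0],0]
    - [1.8,[0,10.0,0],0]
    - [1.8,[0,10.4,0],0]
    - [1.8,[0,10.4,0],0]
    - [1.8,[0,10.4,0],0]

```text
time_s: 39.75
ee_pos: [0.5761, -0.1798, 0.0839]
eef_rot: [-1.57, -0.0, -1.396]
force: [-1.0, 0.4, -0.1]
grip_width: 0.0193
```

Request:
jog_arm:
  targets:
    - [1.8,[0,0.4,0],0]
    - [1.8,[0,0.8,0],0]
    - [1.8,[0,1.2,0],0]
    - [1.8,[0,1.5,0],0]
    - [1.8,[0,1.7,0],0]
    - [1.8,[0,1.7,0],0]

```text
time_s: 40.35
ee_pos: [0.576, -0.1797, 0.0665]
eef_rot: [-1.571, -0.0, -1.396]
force: [-0.8, -0.1, 0.4]
grip_width: 0.0195
```

Request:
jog_arm:
  targets:
    - [4,[0,0.1,0],0]
    - [4,[0,0.1,0],0]
    - [4,[0,0.1,0],0]
    - [4,[0,0.1,0],0]
    - [4,[0,-4,0],0]
    - [4,[0,-8,0],0]
    - [4,[0,-12,0],0]
    - [4,[0,-12,0],0]
    - [4,[0,-12,0],0]

```text
time_s: 41.25
ee_pos: [0.576, -0.1797, 0.187]
eef_rot: [-1.57, -0.001, -1.396]
force: [-0.2, 0.3, -0.2]
grip_width: 0.0396
```

```bash
python3 seated.py; python3 rel.py .3306 -.2977 .186 -1.396
```

```text
wrist (0.5755, -0.1798) 423 top 0.0806 c [ 0.576 -0.18 ] [ 0.5758 -0.1801]
wrist (0.625, -0.1711) 377 top 0.0806 c [ 0.6247 -0.1715] [ 0.6247 -0.1715]
scene (0.5755, -0.1798) 160 top 0.0807 c [ 0.5768 -0.1808] [ 0.5762 -0.1812]
scene (0.625, -0.1711) 174 top 0.0809 c [ 0.6255 -0.1721] [ 0.6248 -0.1717]
side (0.5755, -0.1798) 101 top 0.0810 c [ 0.5776 -0.1778] [ 0.5776 -0.1782]
side (0.625, -0.1711) 108 top 0.0805 c [ 0.6264 -0.1691] [ 0.6257 -0.1697]
t 41.40 pos [ 0.5754 -0.1796  0.185 ] rot [-1.573e+00  1.000e-03 -1.396e+00] F [ 0.1 -0.   0.6] grip 0.0401 q6 1.03
shift [  7.38  -0.05 -26.16] turn -0.0
```

Request:
jog_arm:
  targets:
    - [4,[7.4,0,-26.1],0]
    - [4,[7.4,0,-26.1],0]
    - [4,[7.4,0,-26.1],0]
    - [4,[7.4,0,-26.1],0]
    - [4,[7.4,0,-26.1],0]
    - [4,[7.4,0,-26.1],0]
    - [4,[7.4,0,-26.1],0]
    - [4,[7.4,0,-26.1],0]
    - [4,[7.4,0,-26.1],0]

```text
time_s: 42.3
ee_pos: [0.3324, -0.2976, 0.1861]
eef_rot: [-1.571, 0.001, -1.395]
force: [-0.8, -0.1, -1.4]
grip_width: 0.0401
```

```bash
python3 vials.py|grep AMB;python3 rel.py .3303 -.2975 .047 -1.396
```

```text
wrist AMBER [319. 201.] 301 mean [ 0.3293 -0.2973  0.0616] enc [ 0.3288 -0.2973] 0.0103
scene AMBER [141. 238.] 64 mean [ 0.3312 -0.298   0.0615] enc [ 0.3309 -0.2979] 0.0106
t 42.40 pos [ 0.3324 -0.2975  0.1862] rot [-1.571e+00  1.000e-03 -1.395e+00] F [-1.   0.6  0.2] grip 0.0402 q6 0.58
shift [-0.03 13.92 -0.21] turn 0.001
```

Request:
jog_arm:
  targets:
    - [4,[0,5,-0.3],0]
    - [4,[0,10,-0.3],0]
    - [4,[0,13,-0.3],0]
    - [4,[0,13.9,-0.3],0]
    - [4,[0,13.9,-0.3],0]
    - [4,[0,13.9,-0.3],0]
    - [1.8,[0,13.9,-0.3],0]
    - [1.8,[0,13.9,-0.3],0]
    - [1.8,[0,13.9,-0.3],0]
    - [1.8,[0,13.9,-0.3],0]

```text
time_s: 43.4
ee_pos: [0.3291, -0.2988, 0.0482]
eef_rot: [-1.57, -0.001, -1.396]
force: [-1.5, 0.7, 6.9]
grip_width: 0.0197
```

Request:
jog_arm:
  targets:
    - [1.8,[0,0,0],0]
    - [1.8,[0,-5,0],0]
    - [1.8,[0,-10,0],0]
    - [1.8,[0,-14,0],0]
    - [1.8,[0,-14,0],0]
    - [1.8,[0,-14,0],0]

```text
time_s: 44.0
ee_pos: [0.3288, -0.2985, 0.1877]
eef_rot: [-1.57, -0.001, -1.396]
force: [-0.9, 0.5, -0.6]
grip_width: 0.0191
```

```bash
python3 heldv.py; python3 rel.py .5269 -.1886 .187 -1.396
```

```text
held top at tool y -0.0152 984 mean [-0.0004 -0.0136  0.0009] range [-0.0095 -0.03   -0.0097] [ 0.0095 -0.0112  0.0104] ((-0.0014084967551752925, 0.0005272595444694161), 0.011392254382371902)
t 44.05 pos [ 0.3285 -0.2982  0.1867] rot [-1.571e+00  1.000e-03 -1.396e+00] F [ 0.5  0.6 -0.6] grip 0.0193 q6 0.58
shift [-7.34 -0.03 21.44] turn -0.0
```

Request:
jog_arm:
  targets:
    - [1.8,[-7.3,0,21.4],0]
    - [1.8,[-7.3,0,21.4],0]
    - [1.8,[-7.3,0,21.4],0]
    - [1.8,[-7.3,0,21.4],0]
    - [1.8,[-7.3,0,21.4],0]
    - [1.8,[-7.3,0,21.4],0]
    - [1.8,[-7.3,0,21.4],0]
    - [1.8,[-7.3,0,21.4],0]
    - [1.8,[-7.3,0,21.4],0]

```text
time_s: 44.95
ee_pos: [0.5261, -0.1901, 0.1873]
eef_rot: [-1.571, 0.0, -1.397]
force: [-0.6, 0.0, -0.8]
grip_width: 0.0196
```

```bash
python3 bores.py|grep wrist; python3 rel.py .5263 -.1887 .082 -1.396
```

```text
wrist [320. 192.] raw [ 0.5268 -0.1894] 0.0101 corr [ 0.5264 -0.1895] bias [-0.0004 -0.0001]
wrist (0.5755, -0.1793) none
wrist [327. 103.] raw [ 0.6254 -0.1717] 0.0109 corr [ 0.6256 -0.1717] bias [0.0002 0.    ]
t 45.10 pos [ 0.5265 -0.1899  0.1877] rot [-1.571 -0.    -1.397] F [-0.   0.4  0.1] grip 0.0193 q6 0.99
shift [-0.12 10.57  0.  ] turn -0.001
```

Request:
jog_arm:
  targets:
    - [1.8,[-0.1,4,0],0]
    - [1.8,[-0.1,7,0],0]
    - [1.8,[-0.1,8.5,0],0]
    - [1.8,[-0.1,9.2,0],0]
    - [1.8,[-0.1,9.6,0],0]
    - [1.8,[-0.1,10.0,0],0]
    - [1.8,[-0.1,10.4,0],0]
    - [1.8,[-0.1,10.4,0],0]
    - [1.8,[-0.1,10.4,0],0]

```text
time_s: 46.0
ee_pos: [0.5268, -0.1885, 0.0839]
eef_rot: [-1.57, -0.0, -1.396]
force: [-0.2, -0.4, -1.1]
grip_width: 0.0192
```

Request:
jog_arm:
  targets:
    - [1.8,[0,0.4,0],0]
    - [1.8,[0,0.8,0],0]
    - [1.8,[0,1.2,0],0]
    - [1.8,[0,1.5,0],0]
    - [1.8,[0,1.7,0],0]
    - [1.8,[0,1.7,0],0]

```text
time_s: 46.6
ee_pos: [0.5267, -0.1885, 0.0664]
eef_rot: [-1.571, -0.0, -1.396]
force: [0.5, -0.3, -0.6]
grip_width: 0.0199
```

Request:
jog_arm:
  targets:
    - [4,[0,0.1,0],0]
    - [4,[0,0.1,0],0]
    - [4,[0,0.1,0],0]
    - [4,[0,0.1,0],0]
    - [4,[0,-4,0],0]
    - [4,[0,-8,0],0]
    - [4,[0,-13,0],0]
    - [4,[0,-16,0],0]
    - [4,[0,-16,-6],0]
    - [4,[0,-16,-6],0]

```text
time_s: 47.6
ee_pos: [0.4651, -0.1991, 0.2271]
eef_rot: [-1.571, -0.0, -1.397]
force: [0.2, 1.2, -0.3]
grip_width: 0.0402
```

```bash
python3 seated.py; python3 stack.py
python3 - <<'E'
from h import *
a=shot('scene'); b=shot('side'); W=cloud(a); hsv=cv2.cvtColor(a['img'][:,:,::-1].copy(),cv2.COLOR_BGR2HSV)
z=W[...,2]; m=(z>.02)&(z<.035)&(hsv[...,0]>100)&(hsv[...,0]<130)&(hsv[...,1]>80)&(W[...,0]>.5)&(W[...,1]<-.2)&(W[...,0]<.75)
print('block',cv2.minAreaRect(W[m][:,:2].astype(np.float32)),np.median(W[m][:,2]))
cv2.imwrite('pics/fin.png',cv2.resize(np.hstack([a['img'],b['img']]),(800,250))[:,:,::-1]); save(b,'fin_side.png'); save(a,'fin_scene.png')
E
```

```text
wrist (0.526, -0.1885) 291 top 0.0808 c [ 0.5269 -0.1887] [ 0.5268 -0.1888]
wrist (0.5755, -0.1798) 357 top 0.0806 c [ 0.5759 -0.1799] [ 0.5762 -0.1799]
wrist (0.625, -0.1711) 483 top 0.0808 c [ 0.6245 -0.1716] [ 0.6246 -0.1714]
scene (0.526, -0.1885) 163 top 0.0808 c [ 0.5276 -0.1889] [ 0.5269 -0.189 ]
scene (0.5755, -0.1798) 162 top 0.0809 c [ 0.577  -0.1807] [ 0.5769 -0.1797]
scene (0.625, -0.1711) 173 top 0.0811 c [ 0.6258 -0.1721] [ 0.6256 -0.1727]
side (0.526, -0.1885) 111 top 0.0807 c [ 0.528  -0.1865] [ 0.5278 -0.1878]
side (0.5755, -0.1798) 103 top 0.0805 c [ 0.577 -0.178] [ 0.5787 -0.1768]
side (0.625, -0.1711) 103 top 0.0808 c [ 0.6258 -0.1685] [ 0.6244 -0.1688]
wrist 4852 rim z 0.1160 [ 0.5465 -0.0063] 0.0301 tilt plane [ 0.001 -0.002  0.115]
scene 856 rim z 0.1165 [ 0.5474 -0.0064] 0.0303 tilt plane [ 0.003 -0.009  0.115]
side 995 rim z 0.1160 [ 0.5474 -0.0035] 0.0302 tilt plane [-0.003  0.003  0.115]
block ((0.6165809631347656, -0.3595803678035736), (0.08478067815303802, 0.050075776875019073), 6.907244682312012) 0.029401634514974684
```

View pics/fin_side.png

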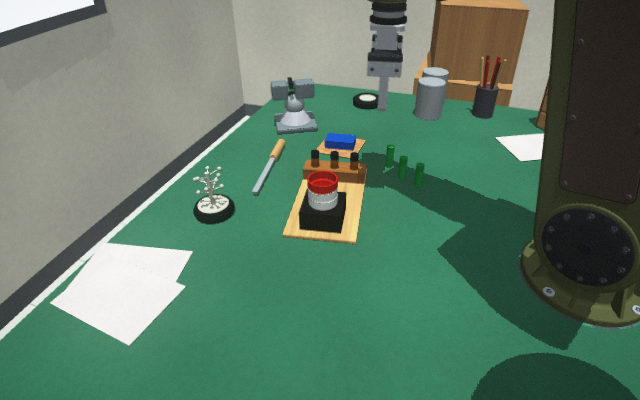

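View pics/fin_scene.png

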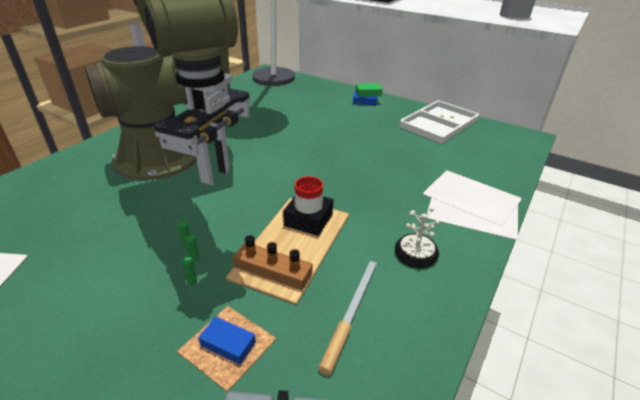

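Both final views show the red-topped stack in the dock, three vials in the rack, and the block on the mat. The greens, tree and file are where they were, and no cup or amber vial is left on the bench.

```bash
python3 -c "
from h import *
print(ctrl.hand_in())"
```

```text
the job is handed in; nothing more can be done
None
```

The job is done and handed in at about 48 s of the 210 s allowed. All final checks passed, though the hand-in gives no verdict.

- **Block:** it lies flat on the cork mat, about 2 mm from the centre (top at 29.4 mm, expected 30 mm).
- **Cups:** the two white cups and the red cup are nested in the dock, red on top. The rim read 76, 96 and then 116 mm after each cup, which matches fully home. The stack is level and within about 3 mm of the hole's axis. Only two white cups were visible at the start.
- **Vials:** all three amber vials are in the bores, tops at 80.5–81 mm (80 mm is fully down). The wrist and scene cameras put them within about 2 mm of the bore centres. The side camera disagrees by about 3 mm, toward its own position, so I put that down to its slanted view.
- **Bystanders:** the green look-alikes, wax tree and file look unmoved in the final pictures; I compared these by eye and did not re-measure them.
- **Robot:** the arm is clear of everything, and the largest force reported was about 7 N.

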